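Hang a lipped bin on the bench rail and slide it home

ROBOT

A 6-joint arm with a two-finger parallel gripper is mounted at the origin on the work surface. World frame = base frame: x ahead of the robot, y to its left, z up, the work surface at z = 0. Lengths are in m, angles in rad, forces in N, time in s.
With the tool pointing down it reaches from about 0.35 to 0.975 m from the base axis. Payload 4.9 kg.
Tool frame: the origin (TCP) lies at the very end of the fingers, on their centre line; the grasp point (between the pads) lies 19 mm behind it; z points along the fingers, y is the direction in which the jaws open and shut (so a half turn about z gives the same grasp; the last joint's range is limited). The gripper opens to 85 mm and grips with 20 to 120 N. Pads are 22 mm wide; open, the fingers measure 114 mm over their backs; the gripper's body (76 mm by 85 mm) begins 54 mm behind the grasp point. The pads swing forward as they close: fully open they stand 13 mm farther back than shut.
Start: joints at [1.2, 0.053, 1.613, -0, 1.476, -0.119], TCP at [0.156, 0.605, 0.196] pointing down, gripper open.
Joint ranges: [-3.01, 3.01], [-1.01, 2.22], [0.06, 2.58], [-1.02, 4.17], [0.09, 2.62], [-3.14, 3.14]. Speed limits (rad/s): [2.57, 2.57, 3.14, 3.14, 3.14, 3.14].

INTERFACE

Orientations are given as a rotation vector (axis times angle).
In Python, from station import ctrl gives the robot as it stands.
- The arm moves only by the tool step_arm, never from a script. Its argument "moves" is a list of rows, each a list of 5 numbers: the opening, from 0 (shut) to 1 (fully open), then the shift along the world's x, y, z in m, then the turn about the world's z in degrees. A call has 1 to 20 rows; each row shifts and turns the pose as measured when the row begins; what a row does not reach is not made up. A row lasts 1/8 s, in which the tool goes at most 62.5 mm and 10.7 degrees, less where a joint would pass 70% of its speed; a pose out of reach is approached as far as the arm can. A call is refused whole if a number of a shift passes 0.0625 or a number of a turn 10.7, either way. A call with a gripper value outside its range is refused whole. The fingers move at their own pace and stop on an object; "newtons" is the grip in N (left out, the last holds). Time passes only in rows, so rows that do not move let the fingers close. It gives the time, the measured TCP pose, the force and the opening at its end, in the units of the state.
- ctrl.get_obs(): the state, without advancing time (a new reading comes with each control period).
- ctrl.get_image(name): name is "side" or "top"; returns a dict with "color" (400x640x3 uint8, red, green, blue), "camera_matrix" (3x3 intrinsics, pixels), "k1" (the pictures are not rectified: a ray, as slopes to the right and down, at radius r is drawn at 1 + k1 r^2 times it, then the intrinsics apply), "R" (3x3) and "t" (3): a world point X has camera coordinates R X + t. Camera axes: x right, y down, z forward; pixel columns grow to the right and rows downward; lengths in m; the calibration is good to about 2 mm. A picture is of the moment at which its call begins. There is no depth.
- ctrl.finish_job(): hands the job in, once; it reports no verdict.
Trained networks look in a picture, given as the dict that the camera call returned (one of the last four; its "shot" number tells which), for a name from the list of things; names that differ only in an ending like _2 or _b are one class to them, and where a whole thing is asked for, a point or a joint stands for the part that bears it (a point fixed in the world has none). Each returns a list of dicts, best first, with "p" (0 to 1); they miss things now and then, are a little off and sometimes report something else, mostly with a low value. They report only what shows in the picture. A call takes as long as a camera call. They do not tell look-alikes from the thing itself.
- ctrl.spot_in(picture, query): "bbox" ([left, top, right, bottom] in pixels, round what is visible of it).
The state is a dict: "t": time; "q": joint angles; "dq": joint speeds; "effort": joint torques, N m; "tool_pos": TCP position; "tool_rot": TCP orientation; "contact_force": force on the tool from outside, world axes, zero at the start; "wrist_torque": the same for the moment, N m; "opening": finger opening in m.
Only numpy, scipy, OpenCV 4.12 (cv2) and the standard library are available. Lean on these libraries where they do the work, as an engineer would, in place of code of your own. Each camera call takes 0.05 s, during which the arm holds its last target.

TASK

Pick up the grey supply bin that has a hooked lip along its back, keep it upright, and hang it by that lip over the middle part of the rail of the louvred stand, lowering it gently until the lip has caught. Then slide it along the rail until its side rests against the upright at the end nearer the robot, never forcing it against the stand, and leave it hanging there on its own. Leave the other things on the bench where they are.

Things in the scene. Friction and masses are not known exactly. Their poses are not given: they have to be found in the camera images.
- bin: The bin to hang: open grey plastic box, outside 120 (its x) x 120 (its y) x 60 mm high, walls 4, mass 0.25 to 0.49 kg. Origin: centre of its underside, z up; the hooked lip is on the back, its +x side. Released on the rail it droops forward by up to about 0.1 rad.
- bin_grip (a point): Where to take the bin: centre of the grip plate that stands across its middle, 12 mm thick in the bin's x, 70 wide in y. The point is 90 above the underside; the plate's top is at 110 and its faces are free above 60, so grip it from above with the fingers closing along the bin's x.
- bin_lip (a point): Ceiling of the slot under the lip, mid-width: 64 mm behind the bin's origin, 57 above its underside. The lip, 100 mm wide in y, is a 3 thick strip going back from the top of the rear wall, ending in a 3 thick flange that hangs down 12 below this point. The slot between wall (bin x = 60) and flange (x = 68) is 8 wide, open below, and takes the rail.
- panel: Louvred stand, fixed and rigid (2 mm of further travel after contact is too hard a push). Origin: on the bench under the rail's front face, mid-length. +x goes from the front into the stand; -y along the rail to the end nearer the robot. Rail: level upright plate, x = 0 to 4 mm, rounded top; its height varies, is not measured and must be felt or seen: top 135 to 175 mm above the bench.
- near_upright (a point): Inner face of the upright at the rail's end nearer the robot, 145 mm along -y of the stand's origin, 100 above the bench; axes as the stand's. Uprights at both ends (y = +-145) reach from x = -41 to 24, tops at 185. Behind the rail is a 16 wide space for the flange, then a sheet, top at 185. Hung square, bin origin at stand x = -62; against this upright at y = -85.
- plain_bin: A bystander: the same grey bin, 120 x 120 x 60 with a 110 high grip plate, but with no lip. Origin: centre of its underside.
- bottle: Bystander: clear glass bottle, diameter 48, 110 high; origin at the centre of its underside.
- beaker: Bystander: clear plastic beaker, diameter 64, 80 high; origin at the centre of its underside.
- jar: Bystander: amber jar, diameter 64, 75 high; origin at the centre of its underside.
- tipbox: Bystander: closed tip box 120 x 85 x 60 high; origin at the centre of its underside.
Mind the look-alikes: they are no part of the job. Leave any orange look-alike of the bin alone.

How it is judged:
On the way:
1. the bin is borne by the rail, lip behind it, on the middle part: its near side more than 25 mm short of the near upright (bin origin within 60 mm of the rail's middle) (contact force between bin and panel above 1 N and x of bin in the frame of panel between -0.067 and -0.057 m and y of bin in the frame of panel between -0.06 and 0.06 m and z of bin in the frame of panel between 0.07 and 0.122 m and angle between the x axis of bin and the x axis of panel, either way round below 0.1 rad), for 0.2 s.
At the end, for the whole second after the job is handed in: The bin hangs on the rail by its lip, level to within 0.17 rad, square to the stand, at rest and released, with its side within 4 mm of the upright at the end nearer the robot (x of bin in the frame of panel between -0.068 and -0.054 m and y of bin in the frame of panel between -0.0875 and -0.081 m and z of bin in the frame of panel between 0.07 and 0.122 m and angle between the x axis of bin and the x axis of panel, either way round below 0.18 rad and angle between bin's own z axis and vertical below 0.17 rad and linear speed of bin below 0.02 m/s and contact force between bin and panel above 1 N); the robot touches nothing.
It fails at once if the bin was forced or dropped against the stand: more than 35 N of contact forces between them in all (its own weight makes up to 15 of them) (contact force between bin and panel above 35 N).
It fails at once if the bin was tipped by more than 0.5 rad (angle between bin's own z axis and vertical above 0.5 rad).
It fails at once if another thing on the bench was moved by more than 20 mm (distance of any of plain_bin, bottle, beaker, jar, tipbox from where it was at the start of the episode above 0.02 m).
It also fails if it takes over 56 s, if anything falls off the work surface, if the arm or the gripper's body presses on something with over 40 N, if the wrist force passes 120 N, or if a joint passes its speed limit or range.

## Working session

There is one attempt and no reset: what is moved stays moved. The work goes in short steps, Python scripts to look and compute and a tool call to move; the robot and the scene stay as the last step left them, time stands still between calls to the robot, and variables do not carry over. Pictures are saved under pics/ and viewed, and the job is handed in when it is done.

Besides the shell and the picture viewer there is one more tool, called in YAML: its name, and indented under it one key for each argument. step_arm: Moves the arm, as the interface text tells. Its arguments: {"type":"object","properties":{"moves":{"type":"array","items":{"type":"array","items":{"type":"number"}}},"newtons":{"type":"number"}},"required":["moves"]}

```bash
mkdir -p pics; ls; python3 - <<'E'
from station import ctrl
import cv2, json
o=ctrl.get_obs(); print({k:(v if not hasattr(v,'round') else v) for k,v in o.items()})
for n in ['side','top']:
    p=ctrl.get_image(n); cv2.imwrite(f'pics/{n}0.png',p['color'][:,:,::-1])
    print(n,p['camera_matrix'],p['k1'],p['R'],p['t'])
    for q in ['bin','panel','plain_bin','bottle','beaker','jar','tipbox']:
        print(q,[([round(float(b)) for b in d['bbox']],round(d['p'],2)) for d in ctrl.spot_in(p,q)])
E
```

```text
pics
{'t': 0.0, 'q': array([ 1.20002701e+00,  5.33472779e-02,  1.61430476e+00,  1.87803487e-06,
        1.47599085e+00, -1.19004046e-01]), 'dq': array([-5.98769767e-04, -4.06464101e-04,  2.48594428e-04, -2.11500013e-03,
        7.82004878e-04,  2.08554569e-06]), 'effort': array([ 2.36659789e-04, -3.93688846e+01, -3.70172489e+01, -1.53270494e-04,
        7.30225642e-03, -9.48844075e-06]), 'tool_pos': array([0.15544311, 0.60464108, 0.1943626 ]), 'tool_rot': array([-0.39436577, -3.11623747,  0.00312321]), 'contact_force': array([-0.89966486,  0.5671675 , -0.47943542]), 'wrist_torque': array([ 0.03109426, -0.06518892, -0.03014874]), 'opening': 0.08555861127731684}
side [[491.24306468   0.         312.46592133]
 [  0.         491.24306468 192.34902944]
 [  0.           0.           1.        ]] -0.13667462070838893 [[ 0.81909176 -0.57350487 -0.01344823]
 [-0.43748295 -0.60931497 -0.66131985]
 [ 0.37107594  0.54756501 -0.74998347]] [-0.35952855  0.29693024  1.07261301]
bin [([275, 74, 326, 123], 0.78), ([155, 162, 217, 221], 0.63), ([172, 112, 222, 163], 0.61), ([244, 125, 310, 180], 0.59)
[... 311 characters left out ...]
         503.65842845 207.52960568]
 [  0.           0.           1.        ]] -0.04720731705413737 [[-1.27411171e-03 -9.99982806e-01  5.72405021e-03]
 [-9.92590196e-01  5.69158319e-04 -1.21508762e-01]
 [ 1.21503415e-01 -5.83645185e-03 -9.92573854e-01]] [0.02931784 0.50667631 1.45727045]
bin [([137, 236, 192, 289], 0.91), ([154, 120, 211, 176], 0.75), ([194, 281, 246, 325], 0.67), ([203, 180, 254, 236], 0.64)]
panel [([411, 120, 461, 240], 0.97)]
plain_bin [([295, 169, 340, 216], 0.94)]
bottle [([351, 230, 370, 243], 0.52), ([243, 242, 266, 265], 0.24)]
beaker [([241, 243, 264, 268], 0.59)]
jar [([224, 133, 245, 158], 0.75)]
tipbox [([278, 103, 321, 153], 0.67), ([295, 170, 338, 214], 0.56)]
```

View pics/side0.png

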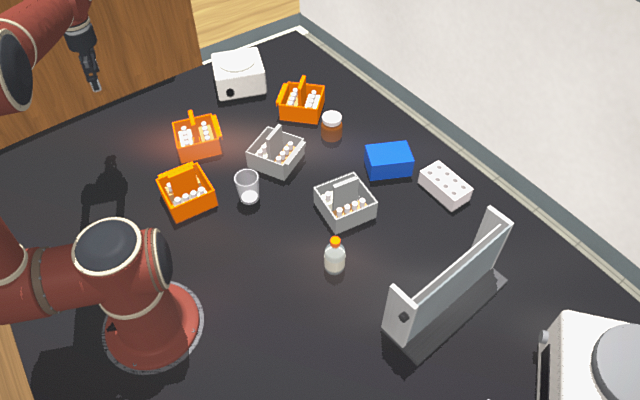

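View pics/top0.png

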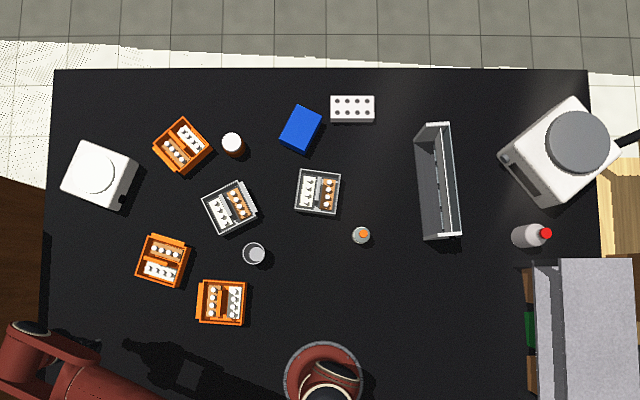

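```bash
python3 - <<'E'
import cv2,numpy as np
a=cv2.imread('pics/side0.png')[70:240,145:395]; b=cv2.imread('pics/top0.png')[110:335,130:350]
cv2.imwrite('pics/side0c.png',cv2.resize(a,None,fx=3.2,fy=3.2,interpolation=cv2.INTER_CUBIC))
cv2.imwrite('pics/top0c.png',cv2.resize(b,None,fx=2.6,fy=2.6,interpolation=cv2.INTER_CUBIC))
c=cv2.imread('pics/top0.png')[110:250,400:470]
d=cv2.imread('pics/side0.png')[200:370,370:520]
cv2.imwrite('pics/pan0.png',np.hstack([cv2.resize(c,(280,560),interpolation=cv2.INTER_CUBIC),cv2.resize(d,(494,560),interpolation=cv2.INTER_CUBIC)]))
E
```

```text
(no output)
```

View pics/side0c.png

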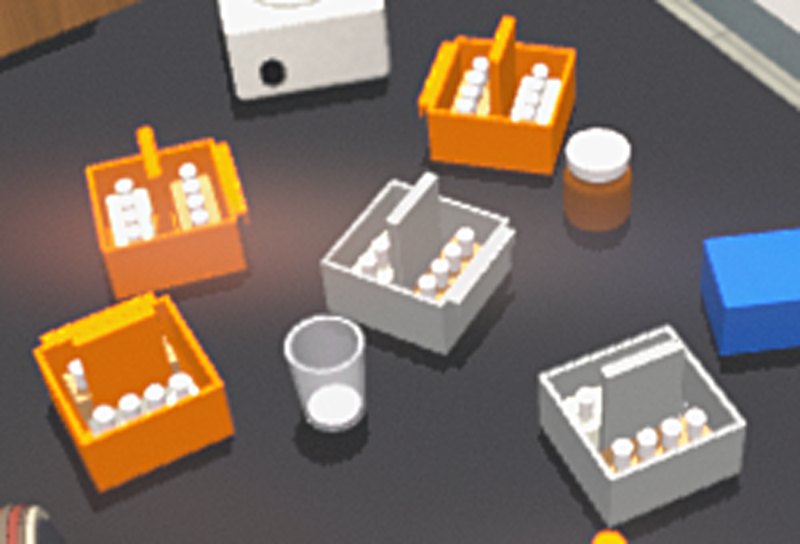

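View pics/top0c.png

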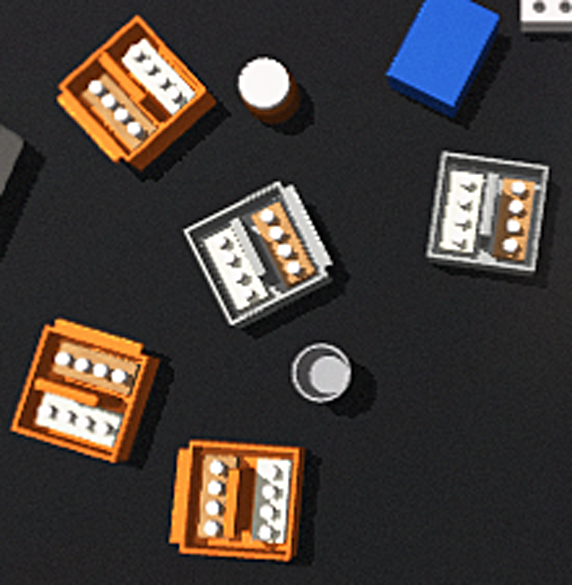

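View pics/pan0.png

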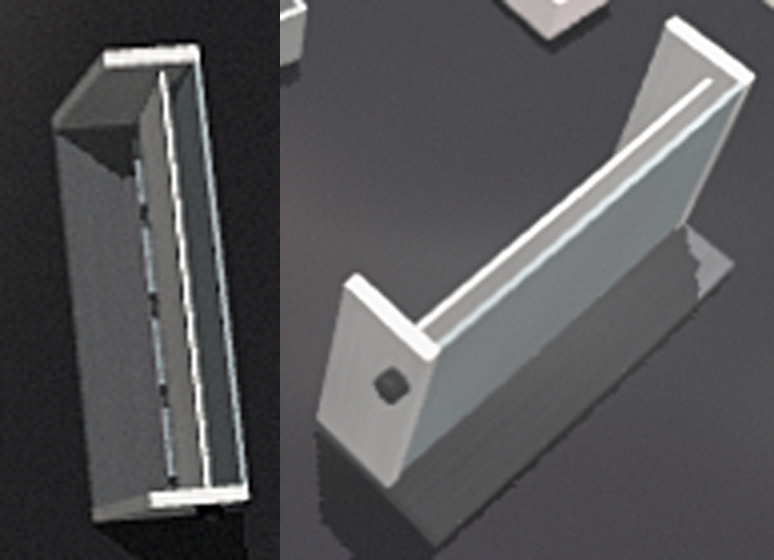

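The grey candidates are top (229,208) / side (276,152), which has a lip strip on its right-hand edge, and top (317,192) / side (346,204), which has a plain rim. The first fits the description. The orange ones are look-alikes to leave alone. I'll enlarge the crop to confirm this and pick out corners.

```bash
python3 - <<'E'
import cv2,numpy as np
def crop(src,x0,y0,w,h,s,out):
    a=cv2.imread(src)[y0:y0+h,x0:x0+w]; a=cv2.resize(a,None,fx=s,fy=s,interpolation=cv2.INTER_CUBIC)
    for i in range(0,w,10):
        cv2.line(a,(i*s,0),(i*s,6),(0,255,255),1); cv2.putText(a,str(x0+i),(i*s,18),0,.4,(0,255,255),1)
    for j in range(0,h,10):
        cv2.line(a,(0,j*s),(6,j*s),(0,255,255),1); cv2.putText(a,str(y0+j),(8,j*s+4),0,.4,(0,255,255),1)
    cv2.imwrite(out,a)
crop('pics/top0.png',195,170,70,70,8,'pics/b1.png')
crop('pics/side0.png',240,118,72,66,9,'pics/b2.png')
crop('pics/top0.png',405,115,65,65,9,'pics/p1.png')
crop('pics/top0.png',405,180,65,65,9,'pics/p2.png')
crop('pics/side0.png',375,270,80,65,9,'pics/p3.png')
crop('pics/side0.png',450,200,70,65,9,'pics/p4.png')
E
```

```text
(no output)
```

View pics/b1.png

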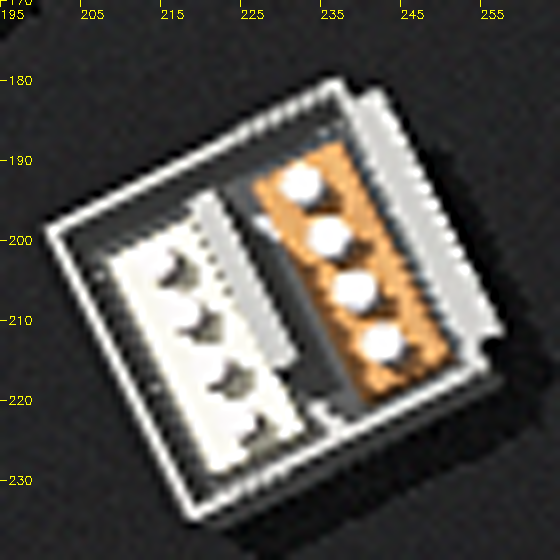

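View pics/b2.png

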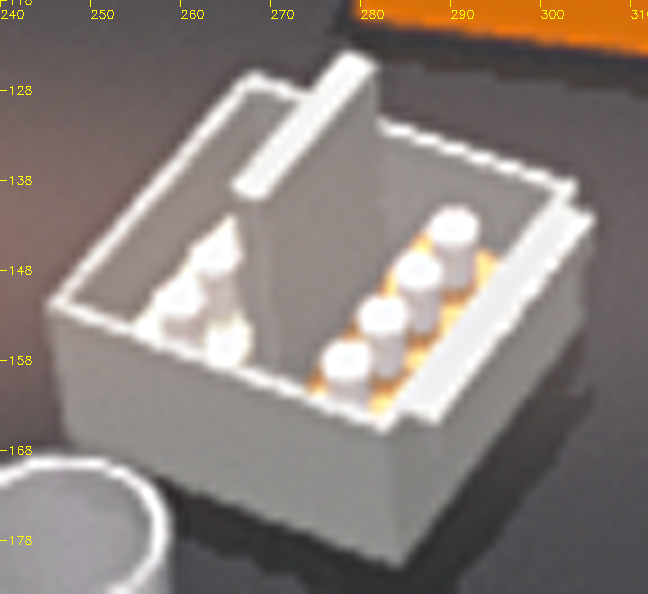

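View pics/p1.png

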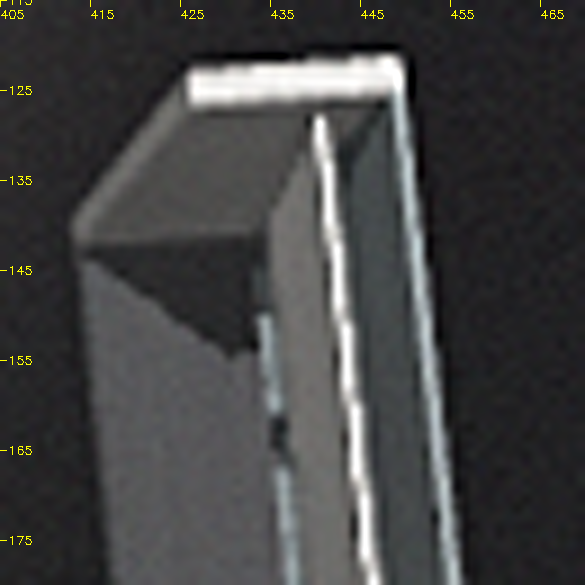

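View pics/p2.png

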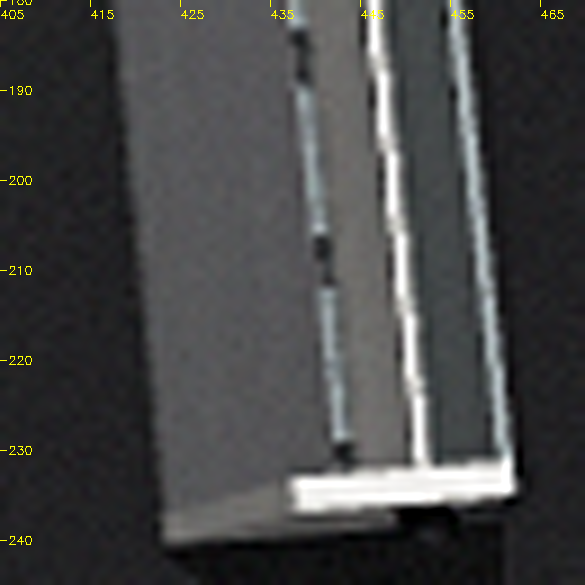

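View pics/p3.png

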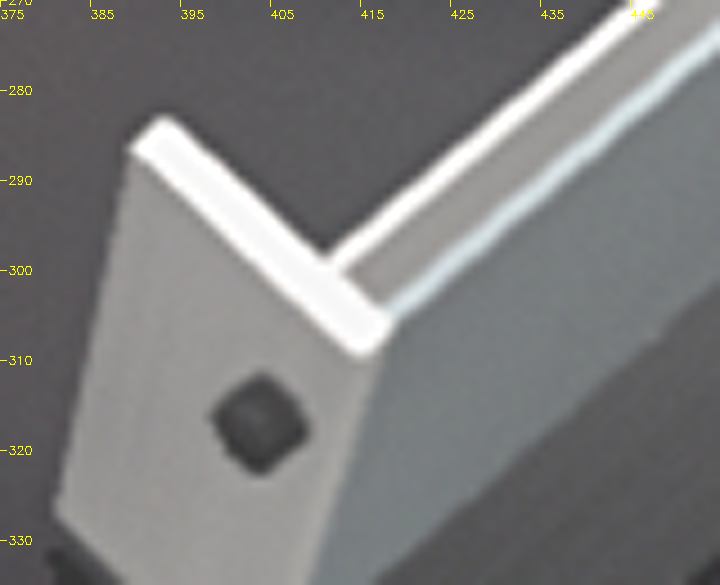

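View pics/p4.png

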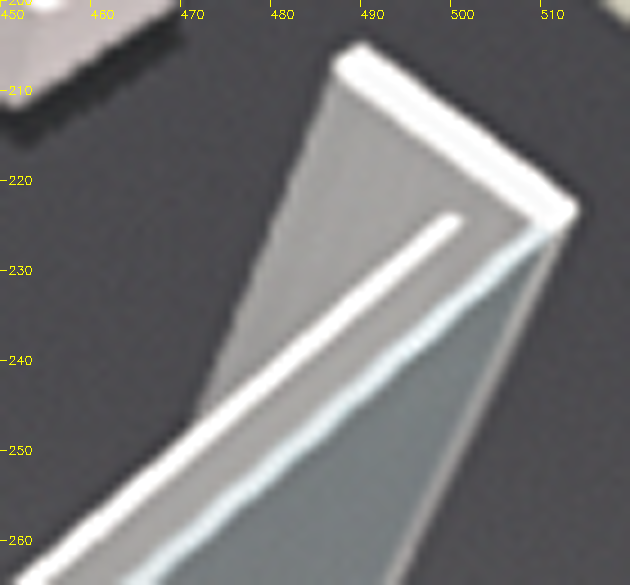

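```bash
cat > h.py <<'E'
import numpy as np
from scipy.optimize import least_squares
def proj(P,cam):
    c=np.atleast_2d(P)@np.array(cam['R']).T+np.array(cam['t']); s=c[:,:2]/c[:,2:]
    s=s*(1+cam['k1']*(s**2).sum(1,keepdims=True)); K=np.array(cam['camera_matrix'])
    return s*[K[0,0],K[1,1]]+K[:2,2]
def pose(p,L):
    c,s=np.cos(p[2]),np.sin(p[2]); L=np.atleast_2d(L)
    return np.c_[p[0]+c*L[:,0]-s*L[:,1],p[1]+s*L[:,0]+c*L[:,1],L[:,2]]
E
cat > fit0.py <<'E'
from h import *; from station import ctrl
T=ctrl.get_image('top');S=ctrl.get_image('side')
def A(l): a=np.array(l,float); return a[:,:-2]/1000,a[:,-2:]-.45
bT=A([(-60,60,60,201,198.7),(-60,-60,60,218.7,235),(60,60,60,237.5,180),(60,-60,60,255.7,216.3),(71,50,60,243,181.5),(71,-50,60,257.8,211.5),(-6,-35,110,229.5,216),(6,-35,110,231.8,214.7)])
bS=A([(-60,60,60,267.5,126.3),(-60,-60,60,245.5,151.5),(60,-60,60,283,165.3),(60,60,60,303.5,138.5),(60,-60,0,284,180.5),(71,50,60,305.5,141.8),(71,-50,60,288.5,164.2),(-6,-35,110,265.5,138),(6,-35,110,269,139.8),(-6,35,110,278.5,123.8),(6,35,110,281.5,125.5)])
def fb(p,sep=False):
    r=[(proj(pose(p,L),c)-u) for (L,u),c in ((bT,T),(bS,S))]
    return r if sep else np.vstack(r).ravel()
r=least_squares(fb,[.45,.25,-1.15],loss='soft_l1'); print('bin',r.x.round(4),np.degrees(r.x[2])); [print(x.round(1).tolist()) for x in fb(r.x,True)]
# each camera alone
for L,c in((bT,T),(bS,S)):
    q=least_squares(lambda p:(proj(pose(p,L[0]),c)-L[1]).ravel(),r.x,loss='soft_l1').x; print(' alone',q.round(4))
pT=A([(-41,145,0,426,126.5),(24,145,0,449,125.5),(-41,145,1,425.5,122.7),(24,145,1,449.5,121),(-41,-145,0,437,233),(24,-145,0,462,231),(-41,-145,-1,437.5,237),(24,-145,-1,462.3,235)])
pS=A([(-41,-145,-1,389.3,286.5),(-41,-145,0,393.2,282.8),(24,-145,0,419,305),(24,-145,-1,415,309.7),(-41,145,0,486.5,207.5),(-41,145,1,489.8,204.5),(24,145,1,514,223),(24,145,0,510,226)])
rT=A([(440.2,128),(446.2,180),(449.4,205),(452,231)])[1]; rS=A([(500,224.5),(453,264.3),(446,270.5),(420,292.7)])[1]
def fp(p,cams=(0,1)):
    o=[]
    for i,(L,u),c,rr in ((0,pT,T,rT),(1,pS,S,rS)):
        if i not in cams: continue
        W=L.copy(); W[:,1]+=L[:,2]*1000*p[3]; W[:,2]=.185
        o.append((proj(pose(p,W),c)-u).ravel())
        e=proj(pose(p,[[.002,-.14,p[4]],[.002,.14,p[4]]]),c); d=e[1]-e[0]; d/=np.hypot(*d)
        v=rr-e[0]; o.append(v[:,0]*d[1]-v[:,1]*d[0])
    return np.hstack(o)
r=least_squares(fp,[.6,-.35,-1.57,.012,.155],loss='soft_l1'); print('panel',r.x.round(4),np.degrees(r.x[2])); print(fp(r.x).round(1).tolist())
for k in (0,),(1,):
    q=least_squares(lambda p:np.r_[fp(p,k),(p[3]-r.x[3])*1e3],r.x,loss='soft_l1').x; print(' alone',q.round(4))
print('near_upright',pose(r.x,[[0,-.145,.1]]))
E
python3 fit0.py
```

```text
bin [ 0.505   0.276  -1.0923] -62.58293580841104
[[-1.2, -0.1], [-0.7, 0.3], [-0.8, -0.2], [-0.5, -0.1], [-1.4, -0.4], [-0.8, -0.1], [-1.4, 1.2], [0.2, 0.5]]
[[0.5, 0.2], [0.0, 0.7], [0.2, 0.8], [0.9, 0.5], [0.4, 0.8], [0.7, 0.5], [0.1, 0.9], [-0.1, 1.1], [0.2, 0.7], [0.1, 0.0], [0.8, -0.4]]
 alone [ 0.5055  0.2735 -1.1002]
 alone [ 0.5054  0.2785 -1.0867]
panel [ 0.5685 -0.3284 -1.4933  0.0107  0.1744] -85.56093280926201
[-0.7, 0.2, -0.1, -0.5, -0.6, 0.2, -1.0, 0.2, -0.0, 0.1, -0.8, 0.2, -0.1, 0.1, -0.6, 0.2, -0.1, -0.2, -0.6, -0.2, 0.6, 0.1, 0.6, 0.7, -0.2, 1.6, -0.1, 0.3, 0.7, 0.2, 0.3, 0.8, 0.3, 0.2, 1.4, -0.2, -0.3, -0.0, -0.2, -0.2]
 alone [ 0.5687 -0.3297 -1.4948  0.0107  0.1723]
 alone [ 0.5686 -0.327  -1.4922  0.0108  0.1687]
near_upright [[ 0.42395157 -0.33957556  0.1       ]]
```

step_arm:
  moves:
    - [1,0.035,-0.033,0.002,4.2]
    - [1,0.035,-0.033,0.002,4.2]
    - [1,0.035,-0.033,0.002,4.2]
    - [1,0.035,-0.033,0.002,4.2]
    - [1,0.035,-0.033,0,4.2]
    - [1,0.035,-0.033,0,4.2]
    - [1,0.035,-0.033,0,4.2]
    - [1,0.035,-0.033,0,4.2]
    - [1,0.035,-0.033,0,4.2]
    - [1,0.035,-0.033,0,4.2]
    - [1,0,0,0,0]
  newtons: 60

```text
t: 2.28
tool_pos: [0.5151, 0.2641, 0.2055]
tool_rot: [-0.789, 3.037, 0.004]
contact_force: [-0.4, 0.2, -0.9]
opening: 0.0852
```

```bash
cat >> h.py <<'E'
from scipy.spatial.transform import Rotation
def st():
    from station import ctrl
    o=ctrl.get_obs(); M=Rotation.from_rotvec(o['tool_rot']).as_matrix()
    print('t',round(o['t'],2),'pos',o['tool_pos'].round(4),'jaw',np.degrees(np.arctan2(M[1,1],M[0,1])).round(2),'zax',M[:,2].round(3),'F',o['contact_force'].round(2),'T',o['wrist_torque'].round(2),'open',round(o['opening'],4),'q',o['q'].round(2)); return o
E
python3 -c "from h import *;st()"
```

```text
t 2.27 pos [0.5151 0.2641 0.2055] jaw 119.13 zax [ 0.003  0.004 -1.   ] F [-0.37  0.16 -0.93] T [ 0.    0.01 -0.  ] open 0.0852 q [ 0.34 -0.07  1.71  0.    1.49 -1.74]
```

step_arm:
  moves:
    - [1,-0.01,0.012,-0.02,-1.7]
    - [1,0,0,-0.03,0]
    - [1,0,0,-0.03,0]
    - [1,0,0,-0.03,0]
    - [1,0,0,-0.018,0]
    - [1,0,0,0,0]

```text
t: 3.02
tool_pos: [0.5023, 0.2801, 0.0758]
tool_rot: [-0.742, 3.046, 0.009]
contact_force: [-0.3, -0.2, -0.4]
opening: 0.0852
```

```bash
python3 - <<'E'
from h import *;st()
from station import ctrl; import cv2
S=ctrl.get_image('side');T=ctrl.get_image('top')
cv2.imwrite('pics/g1.png',np.hstack([cv2.resize(S['color'][90:190,220:330,::-1],None,fx=3.6,fy=3.6,interpolation=2),cv2.resize(T['color'][160:260,180:290,::-1],None,fx=3.6,fy=3.6,interpolation=2)]))
E
```

```text
t 3.02 pos [0.5023 0.2801 0.0758] jaw 117.38 zax [ 0.005  0.007 -1.   ] F [-0.29 -0.15 -0.38] T [ 0.01 -0.05 -0.03] open 0.0852 q [ 0.38  0.03  1.84  0.    1.26 -1.67]
```

View pics/g1.png

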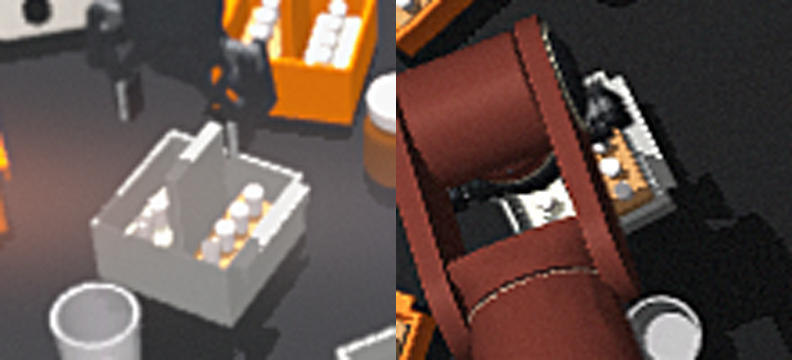

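```bash
python3 - <<'E'
from h import *;o=st()
from station import ctrl; import cv2
S=ctrl.get_image('side')
b=[.505,.276,-1.0923]
im=S['color'][:,:,::-1].copy()
im=cv2.resize(im[90:190,220:330],None,fx=7,fy=7,interpolation=2)
def dot(P,c):
    for u in proj(P,S): cv2.circle(im,tuple(int(v) for v in ((u-[220,90]+.5)*7)),3,c,-1)
dot(pose(b,[[0,-.035,.11],[0,.035,.11],[0,0,.11],[.06,.06,.06],[-.06,-.06,.06]]),(0,0,255))
p=o['tool_pos']; j=np.array([np.cos(np.radians(117.38)),np.sin(np.radians(117.38)),0])
dot(np.array([p,p+[0,0,.013]+.0425*j,p+[0,0,.013]-.0425*j]),(0,255,0))
cv2.imwrite('pics/g2.png',im)
E
```

```text
t 3.12 pos [0.504  0.2806 0.0781] jaw 117.37 zax [ 0.009  0.008 -1.   ] F [1.34 0.02 0.32] T [ 0.    0.05 -0.01] open 0.0854 q [ 0.38  0.03  1.84  0.    1.26 -1.67]
```

View pics/g2.png

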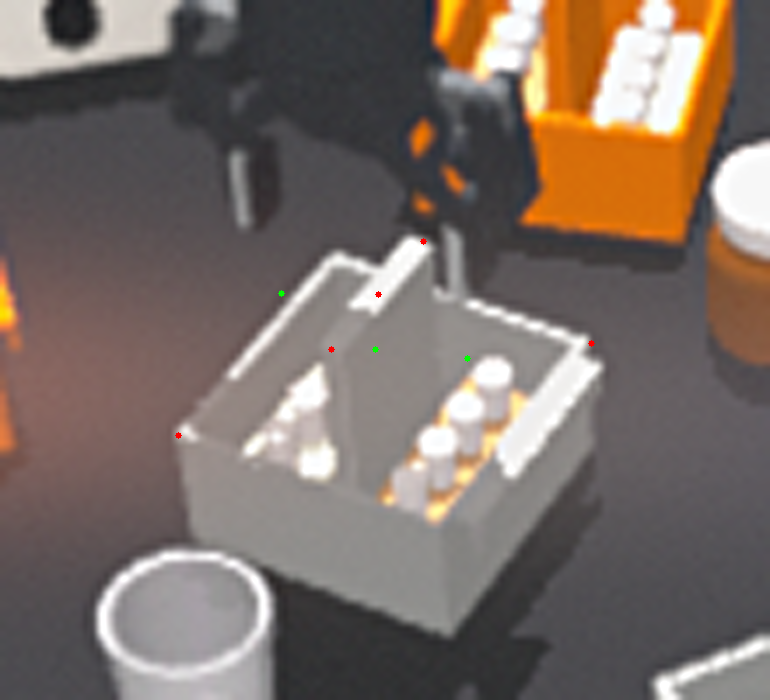

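```bash
python3 - <<'E'
from h import *;o=st()
from station import ctrl; import cv2
S=ctrl.get_image('side');T=ctrl.get_image('top')
p=o['tool_pos']; j=np.array([np.cos(np.radians(117.38)),np.sin(np.radians(117.38)),0])
ims=[]
for C,(x0,y0,w,h) in((S,(200,20,120,150)),(T,(180,150,110,110))):
    s=560//h+1; s=5
    im=cv2.resize(np.ascontiguousarray(C['color'][y0:y0+h,x0:x0+w,::-1]),None,fx=s,fy=s,interpolation=2)
    im=np.clip(im.astype(float)*1.0,0,255); im=(255*(im/255)**.5).astype(np.uint8)
    for P,c in ((p,(0,255,0)),(p+[0,0,.013]+.0425*j,(0,255,0)),(p+[0,0,.013]-.0425*j,(0,255,0)),(p+[0,0,.073],(255,255,0)),(p+[0,0,.15],(255,0,255)),(p+[0,0,.073]-.0425*j,(255,255,0)),(p+[0,0,.073]+.0425*j,(255,255,0))):
        u=proj(P,C)[0]; cv2.circle(im,tuple(int(v) for v in ((u-[x0,y0]+.5)*s)),3,c,-1)
    ims.append(im)
H=max(i.shape[0] for i in ims)
ims=[cv2.copyMakeBorder(i,0,H-i.shape[0],0,0,0) for i in ims]
out=np.hstack(ims); f=min(1,590/H,795/out.shape[1]); out=cv2.resize(out,None,fx=f,fy=f)
cv2.imwrite('pics/g3.png',out)
E
```

```text
t 3.17 pos [0.5045 0.2806 0.0787] jaw 117.36 zax [ 0.01   0.009 -1.   ] F [-0.28  0.67 -0.39] T [-0.04  0.02  0.01] open 0.0856 q [ 0.38  0.03  1.84  0.    1.26 -1.67]
```

View pics/g3.png

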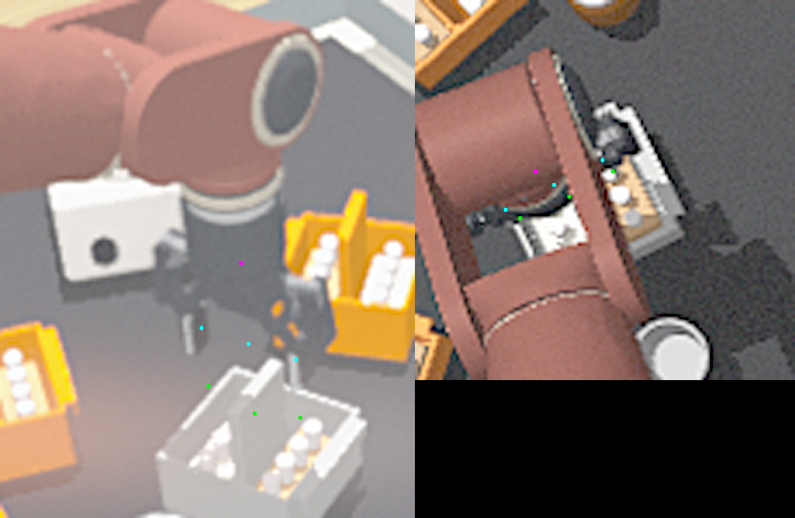

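```bash
python3 - <<'E'
from h import *
from station import ctrl; import cv2
S=ctrl.get_image('side');T=ctrl.get_image('top')
p=np.array([.1554,.6046,.1944]); a=np.radians(75.6); j=np.array([np.cos(a),np.sin(a),0])
im=cv2.imread('pics/side0.png')[0:140,20:160]
im=cv2.resize(im,None,fx=4,fy=4,interpolation=2); im=(255*(im/255)**.5).astype(np.uint8)
for P,c in ((p,(0,255,0)),(p+[0,0,.013]+.0425*j,(0,255,0)),(p+[0,0,.013]-.0425*j,(0,255,0)),(p+[0,0,.073],(255,255,0)),(p+[0,0,.15],(255,0,255))):
    u=proj(P,S)[0]; print(u.round(1)); cv2.circle(im,tuple(int(v) for v in ((u-[20,0]+.5)*4)),3,c,-1)
cv2.imwrite('pics/g4.png',im)
E
```

```text
[102.3  95.5]
[100.1  83.3]
[101.8 100.6]
[94.1 73.8]
[84.9 49.1]
```

View pics/g4.png

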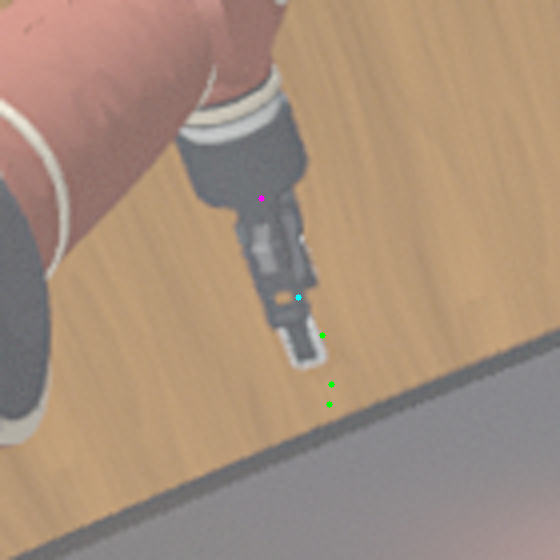

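step_arm:
  moves:
    - [0.35,0,0,0,0]
    - [0.35,0,0,0,0]
    - [0.35,0,0,0,0]
    - [0.35,0,0,0,0]

```text
t: 3.88
tool_pos: [0.5053, 0.2805, 0.0798]
tool_rot: [-0.739, 3.04, 0.01]
contact_force: [-0.6, 0.3, 0.3]
opening: 0.0296
```

```bash
cat > ov.py <<'E'
from h import *
import sys
from station import ctrl; import cv2
def view(cams,out,extra=[],g=.6):
    o=st(); M=Rotation.from_rotvec(o['tool_rot']).as_matrix(); p=o['tool_pos']; ims=[]
    w=o['opening']/2
    pts=[(p,(0,255,0)),(p+M@[0,w,0],(0,255,0)),(p-M@[0,w,0],(0,255,0)),(p-M@[0,0,.073],(255,255,0))]+extra
    for n,x0,y0,ww,hh,s in cams:
        C=ctrl.get_image(n)
        im=cv2.resize(np.ascontiguousarray(C['color'][y0:y0+hh,x0:x0+ww,::-1]),None,fx=s,fy=s,interpolation=2)
        im=(255*(im/255)**g).astype(np.uint8)
        for P,c in pts:
            for u in proj(P,C): cv2.circle(im,tuple(int(v) for v in ((u-[x0,y0]+.5)*s)),2,c,-1)
        ims.append(im)
    H=max(i.shape[0] for i in ims)
    cv2.imwrite(out,np.hstack([cv2.copyMakeBorder(i,0,H-i.shape[0],0,0,0) for i in ims]))
E
python3 -c "
from ov import *
view([('side',220,70,100,110,5),('top',190,150,90,110,3.3)],'pics/g5.png')"
```

```text
t 3.88 pos [0.5053 0.2805 0.0798] jaw 117.32 zax [ 0.012  0.009 -1.   ] F [-0.6   0.34  0.34] T [-0.05 -0.04  0.06] open 0.0296 q [ 0.38  0.03  1.84  0.    1.26 -1.67]
```

View pics/g5.png

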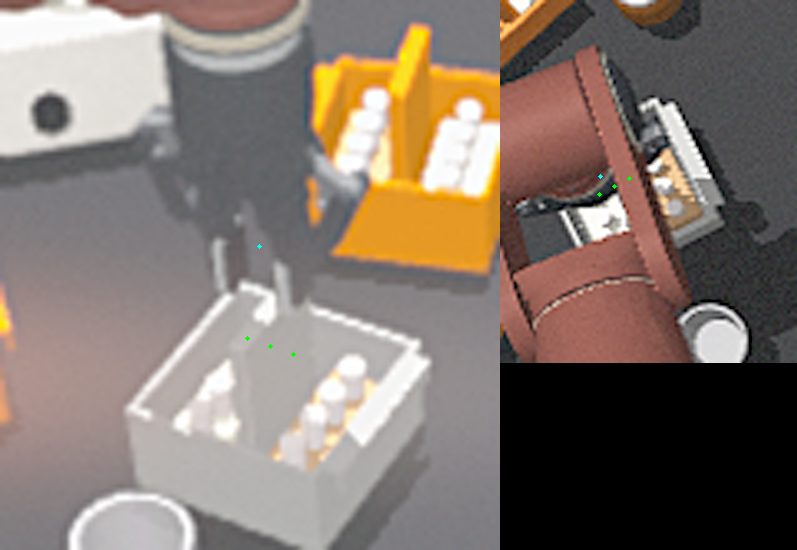

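step_arm:
  moves:
    - [0.7,0,0,0,0]
    - [0.7,0,0,0,0]
    - [0.7,0,0,-0.006,0]
    - [0.7,0,0,-0.006,0]
    - [0.7,0,0,-0.006,0]
    - [0.7,0,0,0,0]

```text
t: 4.72
tool_pos: [0.5047, 0.2802, 0.0596]
tool_rot: [-0.739, 3.041, 0.01]
contact_force: [-0.4, 0.5, 0.1]
opening: 0.0599
```

```bash
python3 -c "
from ov import *
view([('side',220,70,100,110,5),('top',190,150,90,110,3.3)],'pics/g6.png')"
```

```text
t 4.72 pos [0.5047 0.2802 0.0596] jaw 117.32 zax [ 0.01   0.009 -1.   ] F [-0.35  0.51  0.07] T [-0.03 -0.    0.03] open 0.0599 q [ 0.38  0.05  1.85  0.    1.23 -1.67]
```

View pics/g6.png

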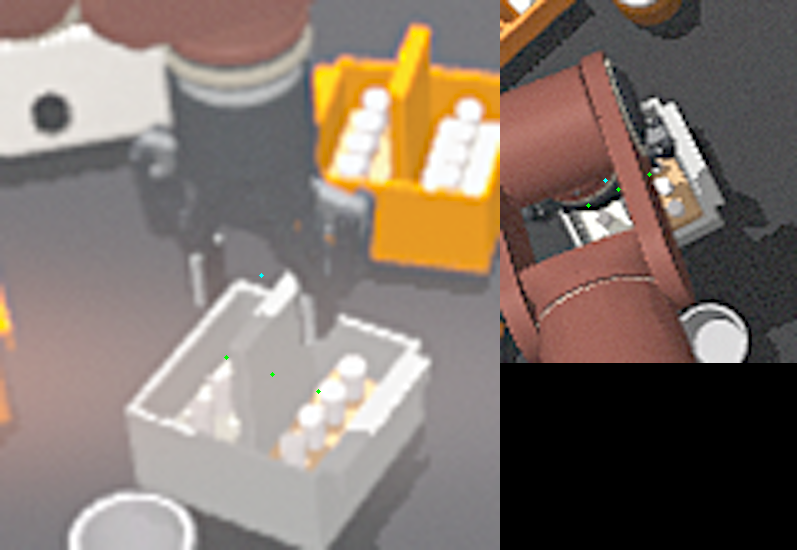

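```bash
python3 - <<'E'
from h import *
from station import ctrl
S=ctrl.get_image('side'); b=[.505,.276,-1.0923]; st()
u=np.array([[200,303],[308,345]])/5+[220,70]-.5
f=lambda p:(proj(pose(b,[[p[0]-.031,p[1],p[2]],[p[0]+.031,p[1],p[2]]]),S)-u).ravel()
r=least_squares(f,[0,0,.09]);print(r.x,r.fun)
for y in(-.01,0,.01,.02,.03):
    r=least_squares(lambda q:f([q[0],y,q[1]]),[0,.09]);print(y,r.x.round(4),r.fun.round(1))
E
```

```text
t 4.88 pos [0.5054 0.2805 0.0607] jaw 117.32 zax [ 0.012  0.009 -1.   ] F [-1.12 -0.34 -0.41] T [-0.02 -0.03 -0.  ] open 0.0599 q [ 0.38  0.05  1.85  0.    1.23 -1.67]
[ 0.05476031 -0.09568618  0.19876003] [-0.13646268  0.39223407  0.13445034 -0.38508307]
-0.01 [-0.0047  0.1064] [ 1.   0.8 -1.  -0.8]
0 [-0.0116  0.0956] [ 1.1  0.8 -1.1 -0.8]
0.01 [-0.0186  0.0848] [ 1.3  0.8 -1.2 -0.9]
0.02 [-0.0255  0.074 ] [ 1.4  0.9 -1.3 -0.9]
0.03 [-0.0324  0.0632] [ 1.5  0.9 -1.4 -1. ]
```

step_arm:
  moves:
    - [0.7,0,0,-0.005,0]
    - [0.7,0,0,-0.005,0]
    - [0.7,0,0,-0.002,0]
    - [0.7,0,0,0,0]

```text
t: 5.38
tool_pos: [0.5057, 0.2806, 0.0483]
tool_rot: [-0.739, 3.039, 0.01]
contact_force: [0.7, -0.1, 0.3]
opening: 0.0596
```

```bash
python3 -c "
from ov import *
view([('side',230,95,80,80,7)],'pics/g7.png',g=.5)"
```

```text
t 5.38 pos [0.5057 0.2806 0.0483] jaw 117.33 zax [ 0.012  0.01  -1.   ] F [ 0.7  -0.09  0.26] T [0.03 0.   0.  ] open 0.0596 q [ 0.38  0.07  1.85  0.    1.2  -1.67]
```

View pics/g7.png

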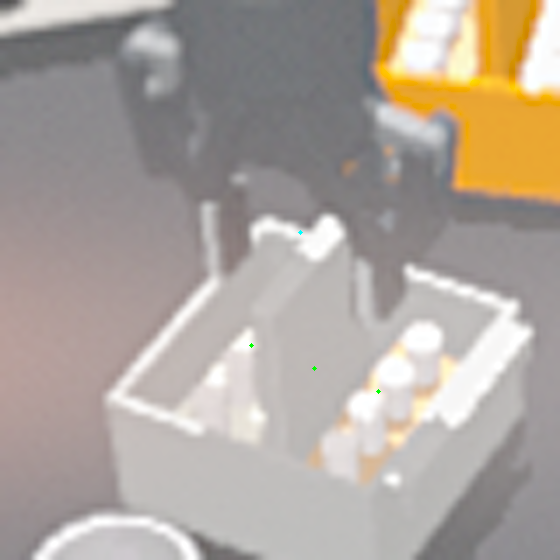

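step_arm:
  moves:
    - [0.7,0,0,-0.004,0]
    - [0.7,0,0,-0.003,0]
    - [0.0,0,0,0,0]
    - [0.0,0,0,0,0]
    - [0.0,0,0,0,0]
    - [0.0,0,0,0,0]
    - [0.0,0,0,0,0]
  newtons: 60

```text
t: 6.3
tool_pos: [0.5061, 0.2806, 0.0411]
tool_rot: [-0.738, 3.038, 0.01]
contact_force: [-0.1, -0.2, -0.1]
opening: 0.0112
```

```bash
python3 -c "
from ov import *
view([('side',230,95,80,80,7)],'pics/g8.png',g=.5)"
```

```text
t 6.3 pos [0.5061 0.2806 0.0411] jaw 117.32 zax [ 0.013  0.01  -1.   ] F [-0.07 -0.16 -0.11] T [-0.16 -0.08  0.05] open 0.0112 q [ 0.38  0.08  1.86  0.    1.19 -1.67]
```

View pics/g8.png

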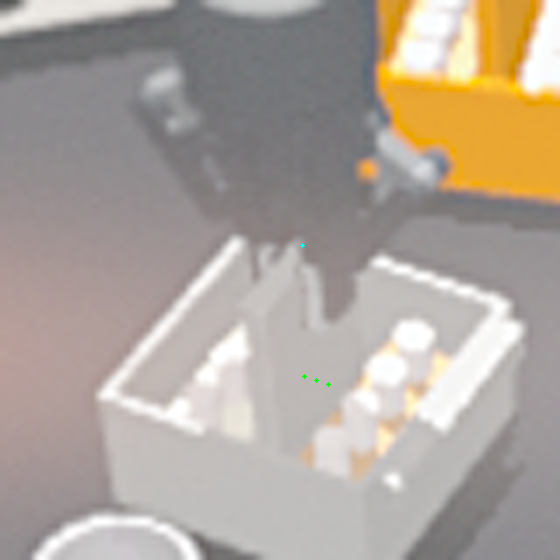

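```bash
python3 - <<'E'
from h import *
from station import ctrl
S=ctrl.get_image('side'); st()
u=np.array([[240,238],[100,398],[510,303],[365,488]])/7+[230,95]-.5
b=least_squares(lambda p:(proj(pose(p,[[-.06,.06,.06],[-.06,-.06,.06],[.06,.06,.06],[.06,-.06,.06]]),S)-u).ravel(),[.505,.276,-1.09]);print(b.x,b.fun)
for t in((322,325),(316,325),(330,320)):
    v=np.array(t)/7+[230,95]-.5
    print(least_squares(lambda q:(proj(pose(b.x,[[.006,q[0],q[1]]]),S)-v).ravel(),[0,.09]).x)
E
```

```text
t 6.4 pos [0.506  0.2806 0.0411] jaw 117.32 zax [ 0.013  0.01  -1.   ] F [-0.53 -0.55 -0.39] T [-0.08 -0.04  0.07] open 0.0107 q [ 0.38  0.08  1.86  0.    1.19 -1.67]
[ 0.50088059  0.27948229 -1.04840982] [ 0.66813206 -2.2515419  -0.34212768  1.14135388 -0.7226935  -0.17076294
  0.39549591  1.01010065]
[0.00607351 0.07230222]
[0.00157759 0.07608068]
[0.01246748 0.06962578]
```

step_arm:
  moves:
    - [0,0,0,0.01,0]
    - [0,0,0,0.015,0]
    - [0,0,0,0.02,0]
    - [0,0,0,0.02,0]
    - [0,0,0,0.02,0]
    - [0,0,0,0.02,0]
    - [0,0,0,0.02,0]
    - [0,0,0,0.02,0]
    - [0,0,0,0.01,0]
    - [0,0,0,0,0]

```text
t: 7.65
tool_pos: [0.5049, 0.2807, 0.2087]
tool_rot: [-0.738, 3.036, 0.012]
contact_force: [0.9, 0.2, -3.4]
opening: 0.0113
```

```bash
python3 -c "
from ov import *
view([('side',200,20,130,150,4)],'pics/c1.png',g=.5)"
```

```text
t 7.65 pos [0.5049 0.2807 0.2087] jaw 117.33 zax [ 0.015  0.011 -1.   ] F [ 0.86  0.24 -3.36] T [ 0.01  0.   -0.04] open 0.0113 q [ 0.38 -0.08  1.72  0.01  1.48 -1.67]
```

View pics/c1.png

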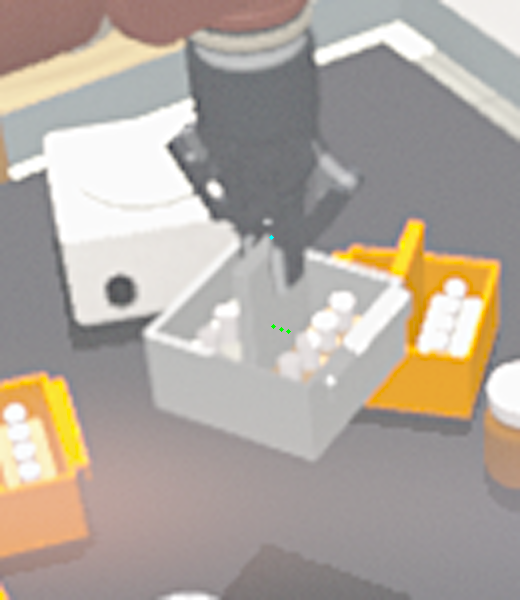

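step_arm:
  moves:
    - [0,0.001,-0.01,0,-0.5]
    - [0,0.003,-0.02,0,-1.2]
    - [0,0.003,-0.026,0,-1.3]
    - [0,0.003,-0.026,0,-1.3]
    - [0,0.003,-0.026,0,-1.3]
    - [0,0.003,-0.026,0,-1.3]
    - [0,0.003,-0.026,0,-1.3]
    - [0,0.003,-0.026,0,-1.3]
    - [0,0.003,-0.026,0,-1.3]
    - [0,0.003,-0.026,0,-1.3]
    - [0,0.003,-0.026,0,-1.3]
    - [0,0.003,-0.026,0,-1.3]
    - [0,0.003,-0.026,0,-1.3]
    - [0,0.003,-0.026,0,-1.3]
    - [0,0.003,-0.026,0,-1.3]
    - [0,0.003,-0.026,0,-1.3]
    - [0,0.003,-0.026,0,-1.3]
    - [0,0.003,-0.026,0,-1.3]
    - [0,0.003,-0.02,0,-1.2]
    - [0,0,0,0,0]

```text
t: 10.2
tool_pos: [0.5447, -0.2248, 0.1907]
tool_rot: [0.028, -3.129, -0.006]
contact_force: [-0.1, 0.6, -2.7]
opening: 0.0111
```

```bash
python3 -c "
from ov import *
view([('side',340,140,190,220,2.6),('top',340,90,140,190,2.1)],'pics/c2.png',g=.6)"
```

```text
t 10.2 pos [ 0.5447 -0.2248  0.1907] jaw 91.03 zax [-0.012  0.004 -1.   ] F [-0.15  0.56 -2.65] T [ 0.02 -0.07  0.  ] open 0.0111 q [-0.52 -0.02  1.69 -0.    1.48 -2.1 ]
```

View pics/c2.png

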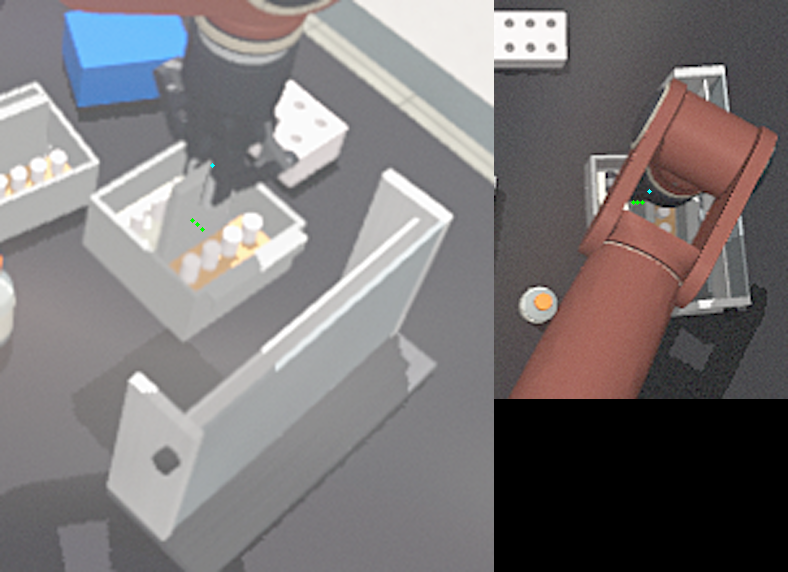

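```bash
cat > grid.py <<'E'
import cv2,numpy as np
def crop(C,x0,y0,w,h,s,out,g=.6):
    a=np.ascontiguousarray(C['color'][y0:y0+h,x0:x0+w,::-1]); a=cv2.resize(a,None,fx=s,fy=s,interpolation=2); a=(255*(a/255)**g).astype(np.uint8)
    for i in range(0,w,10):
        cv2.line(a,(i*s,0),(i*s,6),(0,255,255),1); cv2.putText(a,str(x0+i),(i*s,18),0,.4,(0,0,255),1)
    for j in range(0,h,10):
        cv2.line(a,(0,j*s),(6,j*s),(0,255,255),1); cv2.putText(a,str(y0+j),(8,j*s+4),0,.4,(0,0,255),1)
    cv2.imwrite(out,a)
E
python3 - <<'E'
from grid import *; from h import *; from station import ctrl
S=ctrl.get_image('side');T=ctrl.get_image('top'); st()
crop(S,370,185,92,90,8,'pics/c3.png'); crop(T,380,115,90,80,8,'pics/c4.png')
E
```

```text
t 10.4 pos [ 0.5452 -0.2225  0.1911] jaw 91.23 zax [-0.012  0.004 -1.   ] F [-0.45 -0.16 -3.34] T [ 0.01 -0.02 -0.02] open 0.011 q [-0.51 -0.02  1.69 -0.    1.48 -2.1 ]
```

View pics/c3.png

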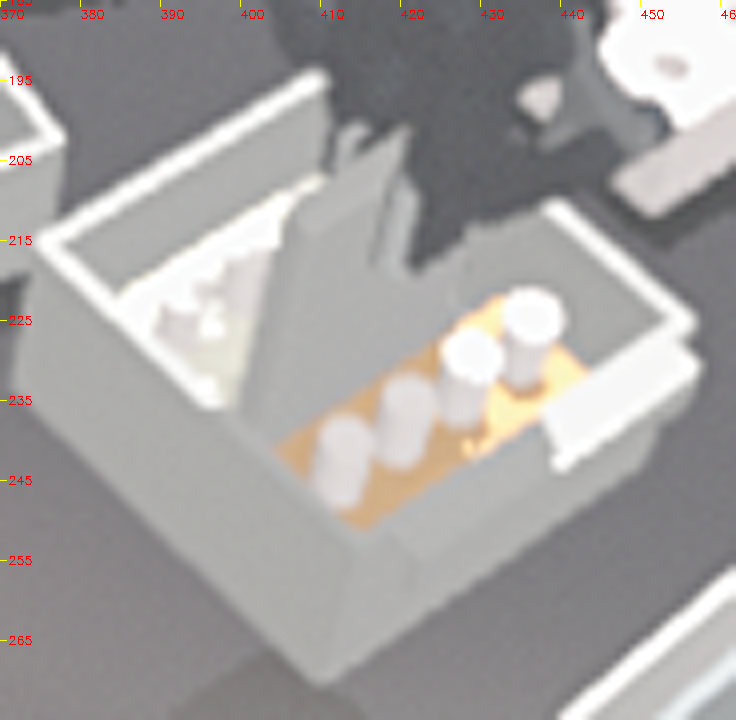

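View pics/c4.png

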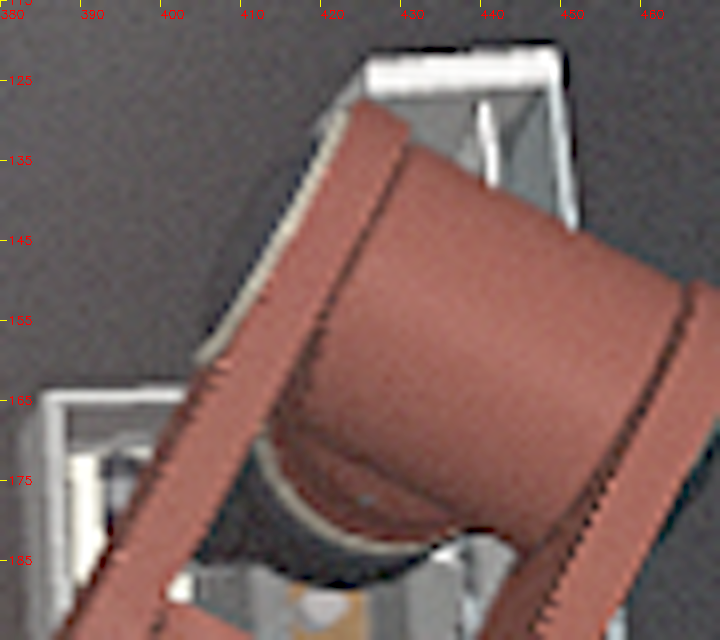

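```bash
cat > fitb.py <<'E'
from h import *
def A(l): a=np.array(l,float); return a[:,:3]/1000,a[:,3:]-.45
def fit(lt,ls,T,S,x0):
    def f(p):
        r=[]
        for l,c in((lt,T),(ls,S)):
            if not l: continue
            L,u=A(l); W=pose(p,L); W[:,2]+=p[3]; r.append((proj(W,c)-u).ravel())
        return np.hstack(r)
    r=least_squares(f,x0,loss='soft_l1'); print('bin',r.x.round(4),np.degrees(r.x[2]).round(2),r.fun.round(1).tolist()); return r.x
PAN=[.5685,-.3284,-1.4933]
def inpanel(b):
    d=np.array(b[:2])-PAN[:2]; c,s=np.cos(PAN[2]),np.sin(PAN[2]); return np.array([c*d[0]+s*d[1],-s*d[0]+c*d[1],np.degrees(b[2]-PAN[2])])
E
python3 - <<'E'
from fitb import *; from station import ctrl
S=ctrl.get_image('side');T=ctrl.get_image('top'); o=st()
ls=[(-60,60,60,410,193.7),(-60,-60,60,374.5,215),(60,60,60,456.7,225.3),(71,50,60,457.2,230.5),(60,-60,0,409.5,270.3),(-60,-60,0,373,234)]
lt=[(-60,60,60,384.8,164.2)]
for a,b in((lt,ls),([],ls)):
    r=fit(a,b,T,S,[.56,-.2,-1.57,.16]); print(inpanel(r),o['tool_pos']-r[[0,1,3]])
E
```

```text
t 10.5 pos [ 0.5454 -0.2224  0.1913] jaw 91.25 zax [-0.011  0.003 -1.   ] F [ 0.05 -0.18 -3.44] T [-0.06 -0.05 -0.04] open 0.0114 q [-0.51 -0.02  1.69 -0.    1.48 -2.1 ]
bin [ 0.5432 -0.2206 -1.5498  0.1469] -88.8 [-0.5, -0.2, 5.9, -3.8, -0.6, 1.1, -0.1, -0.2, 0.0, 0.4, 0.5, 1.1, -1.4, -0.5]
[-0.10946718 -0.01683629 -3.23535138] [ 0.00216237 -0.00183435  0.04434026]
bin [ 0.5531 -0.2133 -1.547   0.1314] -88.64 [5.8, -3.0, 0.2, 1.4, -0.8, -0.2, -0.7, 0.3, 0.7, 0.4, -0.6, -0.4]
[-0.11593681 -0.00645542 -3.07740771] [-0.00768647 -0.00908824  0.05986631]
```

step_arm:
  moves:
    - [0,0.003,-0.007,0,1.2]
    - [0,0.003,-0.007,0,1.0]
    - [0,0.003,-0.007,0,0.8]
    - [0,0,-0.006,0,0.2]
    - [0,0,0,0,0]
    - [0,0,0,0,0]

```text
t: 11.25
tool_pos: [0.5554, -0.2506, 0.1914]
tool_rot: [0.13, -3.128, -0.005]
contact_force: [-0.1, -0.7, -4.0]
opening: 0.0112
```

```bash
python3 - <<'E'
from grid import *; from h import *; from station import ctrl
S=ctrl.get_image('side');T=ctrl.get_image('top'); st()
crop(S,380,190,92,90,8,'pics/d3.png'); crop(T,385,115,90,80,8,'pics/d4.png')
E
```

```text
t 11.35 pos [ 0.5554 -0.2505  0.1915] jaw 94.78 zax [-0.011  0.002 -1.   ] F [-0.23 -0.68 -4.2 ] T [ 0.01 -0.06  0.02] open 0.0115 q [-0.54  0.03  1.65 -0.    1.48 -2.2 ]
```

View pics/d3.png

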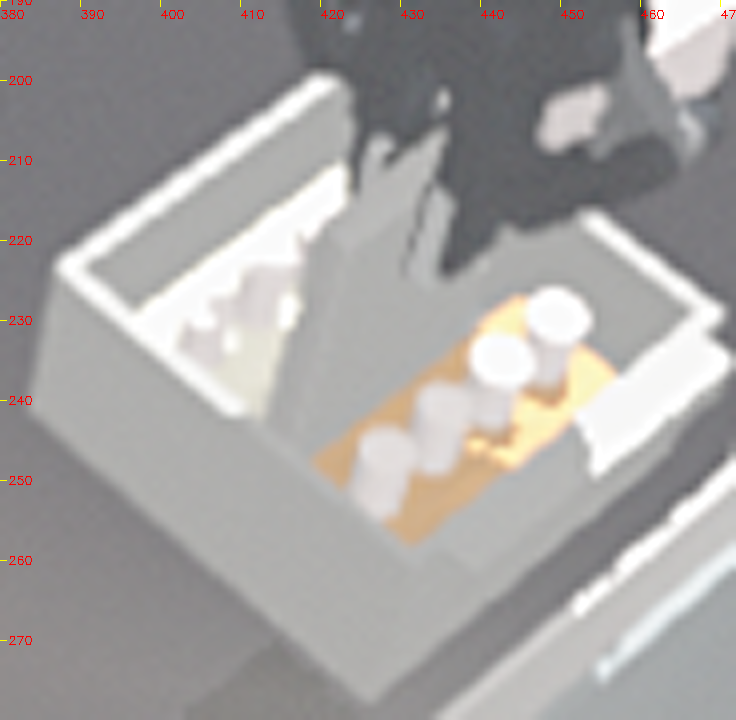

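View pics/d4.png

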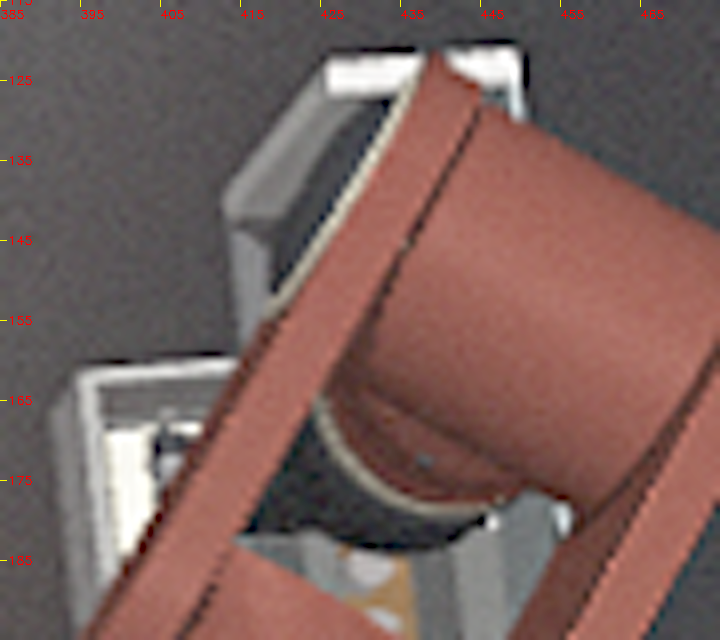

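```bash
python3 - <<'E'
from fitb import *; from station import ctrl
S=ctrl.get_image('side');T=ctrl.get_image('top'); o=st()
ls=[(-60,-60,60,387.3,223),(60,60,60,469.8,229),(71,50,60,471.2,235.5),(60,-60,0,425.5,278),(-60,-60,0,384,241.5)]
lt=[(-60,60,60,395,161.8)]
for a,b in((lt,ls),([],ls)):
    r=fit(a,b,T,S,[.56,-.2,-1.57,.16]); print(inpanel(r),o['tool_pos']-r[[0,1,3]])
E
```

```text
t 11.45 pos [ 0.5555 -0.2504  0.1915] jaw 94.79 zax [-0.011  0.002 -1.   ] F [-0.38  0.32 -4.14] T [ 0.01 -0.01 -0.05] open 0.0112 q [-0.54  0.03  1.65 -0.    1.48 -2.2 ]
bin [ 0.5517 -0.2502 -1.499   0.1522] -85.89 [-0.3, -0.2, -0.8, 0.5, 0.6, 0.3, 0.4, -0.3, 0.0, 0.2, -0.3, -0.6]
[-0.07927809 -0.0107139  -0.32821251] [ 0.00379379 -0.00018845  0.03937787]
bin [ 0.5567 -0.2468 -1.4988  0.1443] -85.88 [-0.4, 0.6, 0.2, 0.4, -0.1, -0.3, 0.1, -0.1, 0.1, -0.6]
[-0.08226938 -0.00543359 -0.3162931 ] [-0.00123909 -0.00357955  0.04718878]
```

step_arm:
  moves:
    - [0,0.0005,-0.006,0,0]
    - [0,0.0005,-0.006,0,0]
    - [0,0.0005,-0.006,0,0]
    - [0,0,0,0,0]
    - [0,0,0,0,0]
    - [0,0,0,0,0]

```text
t: 12.2
tool_pos: [0.5571, -0.2693, 0.1916]
tool_rot: [0.131, -3.128, -0.005]
contact_force: [0.5, 1.1, -3.1]
opening: 0.0113
```

```bash
python3 - <<'E'
from grid import *; from h import *; from station import ctrl
S=ctrl.get_image('side');T=ctrl.get_image('top'); st()
crop(S,385,195,92,90,8,'pics/e3.png'); crop(T,390,115,90,110,5,'pics/e4.png')
E
```

```text
t 12.3 pos [ 0.5571 -0.2693  0.1916] jaw 94.79 zax [-0.011  0.003 -1.   ] F [-0.18  0.28 -3.17] T [ 0.1  -0.02 -0.01] open 0.0111 q [-0.57  0.05  1.62 -0.    1.48 -2.22]
```

View pics/e3.png

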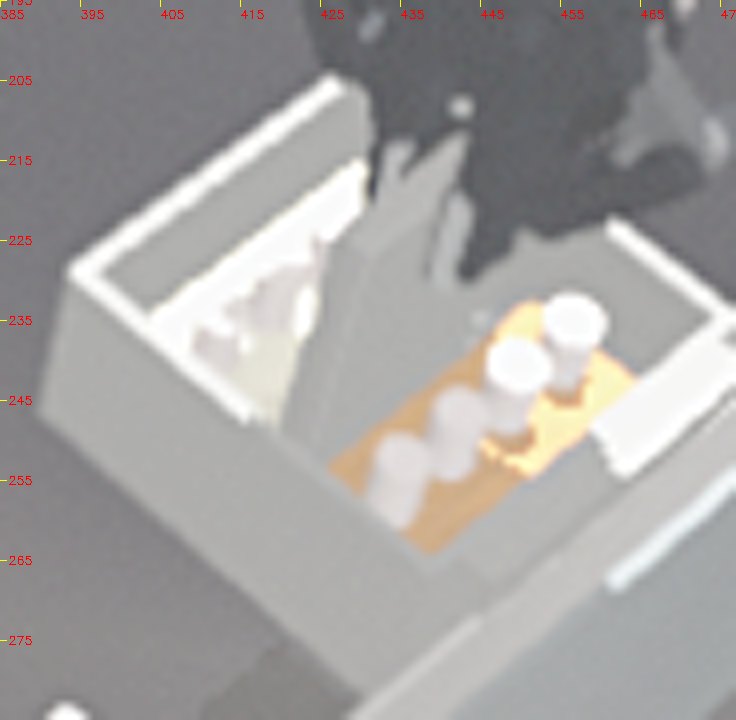

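View pics/e4.png

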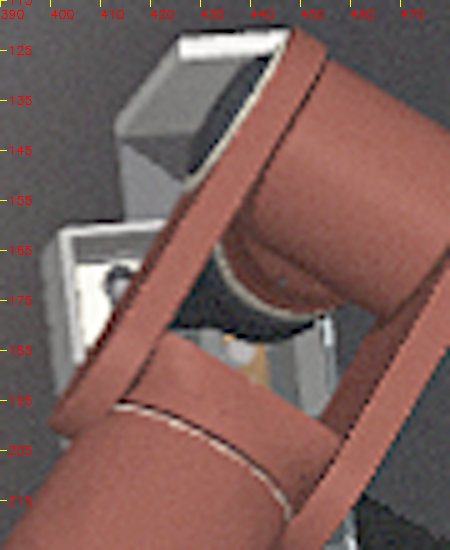

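step_arm:
  moves:
    - [0,0,0.0015,-0.004,0]
    - [0,0,0,-0.005,0]
    - [0,0,0,-0.005,0]
    - [0,0,0,-0.004,0]
    - [0,0,0,-0.002,0]
    - [0,0,0,0,0]

```text
t: 13.05
tool_pos: [0.5567, -0.2678, 0.1694]
tool_rot: [0.132, -3.127, -0.004]
contact_force: [0.1, -0.4, -3.4]
opening: 0.011
```

```bash
python3 -c "from h import *;st()"
```

```text
t 13.05 pos [ 0.5567 -0.2678  0.1694] jaw 94.82 zax [-0.012  0.002 -1.   ] F [ 0.11 -0.41 -3.37] T [-0.   -0.05 -0.04] open 0.011 q [-0.57  0.06  1.65 -0.    1.44 -2.22]
```

step_arm:
  moves:
    - [0,0,0,-0.002,0]
    - [0,0,0,-0.002,0]
    - [0,0,0,-0.001,0]

```text
t: 13.42
tool_pos: [0.557, -0.268, 0.1646]
tool_rot: [0.132, -3.128, -0.004]
contact_force: [1.0, 0.6, -3.6]
opening: 0.0114
```

step_arm:
  moves:
    - [0,0,0,-0.002,0]
    - [0,0,0,-0.001,0]

```text
t: 13.68
tool_pos: [0.557, -0.268, 0.1615]
tool_rot: [0.132, -3.128, -0.003]
contact_force: [-0.3, -0.1, -2.6]
opening: 0.0113
```

step_arm:
  moves:
    - [0,0,0,-0.001,0]
    - [0,0,0,-0.001,0]

```text
t: 13.92
tool_pos: [0.557, -0.268, 0.1594]
tool_rot: [0.131, -3.128, -0.003]
contact_force: [-0.7, 0.7, -3.0]
opening: 0.0112
```

```bash
python3 - <<'E'
from grid import *; from h import *; from station import ctrl
S=ctrl.get_image('side'); st()
crop(S,400,220,92,72,8,'pics/f1.png')
E
```

```text
t 13.97 pos [ 0.557  -0.268   0.1592] jaw 94.82 zax [-0.011  0.002 -1.   ] F [ 0.37  0.43 -3.13] T [ 0. -0.  0.] open 0.011 q [-0.57  0.07  1.66 -0.    1.43 -2.22]
```

View pics/f1.png

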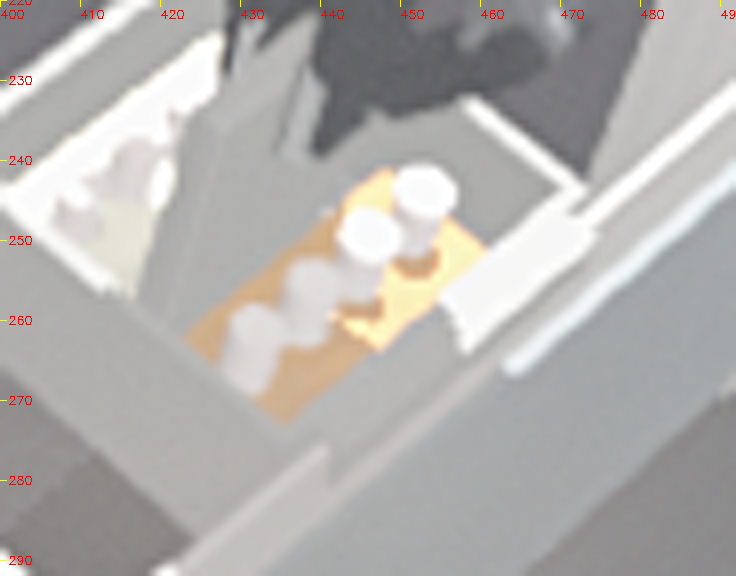

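step_arm:
  moves:
    - [0,0,0,-0.001,0]
    - [0,0,0,-0.001,0]

```text
t: 14.22
tool_pos: [0.557, -0.268, 0.1572]
tool_rot: [0.132, -3.128, -0.003]
contact_force: [-0.3, 0.4, -3.2]
opening: 0.0117
```

step_arm:
  moves:
    - [0,0,0,-0.001,0]
    - [0,0,0,-0.001,0]

```text
t: 14.48
tool_pos: [0.5572, -0.2681, 0.1561]
tool_rot: [0.131, -3.128, -0.003]
contact_force: [-3.0, 1.6, 1.7]
opening: 0.0111
```

step_arm:
  moves:
    - [0,0,0,-0.001,0]
    - [0,0,0,-0.001,0]

```text
t: 14.72
tool_pos: [0.5575, -0.2682, 0.1559]
tool_rot: [0.131, -3.129, -0.002]
contact_force: [-4.4, 2.9, 3.1]
opening: 0.0108
```

step_arm:
  moves:
    - [0,0,0,0,0]
    - [0,0,0,0,0]
    - [0,0,0,0,0]

```text
t: 15.1
tool_pos: [0.5577, -0.2684, 0.156]
tool_rot: [0.131, -3.13, -0.001]
contact_force: [-2.6, 0.9, 1.3]
opening: 0.0113
```

```bash
python3 - <<'E'
from grid import *; from h import *; from station import ctrl
S=ctrl.get_image('side');T=ctrl.get_image('top'); st()
crop(S,385,205,99,92,8,'pics/f2.png')
E
```

```text
t 15.2 pos [ 0.5576 -0.2684  0.156 ] jaw 94.81 zax [-0.009  0.    -1.   ] F [-2.02  1.8   0.77] T [ 0.05  0.22 -0.07] open 0.0114 q [-0.57  0.07  1.66 -0.    1.42 -2.22]
```

View pics/f2.png

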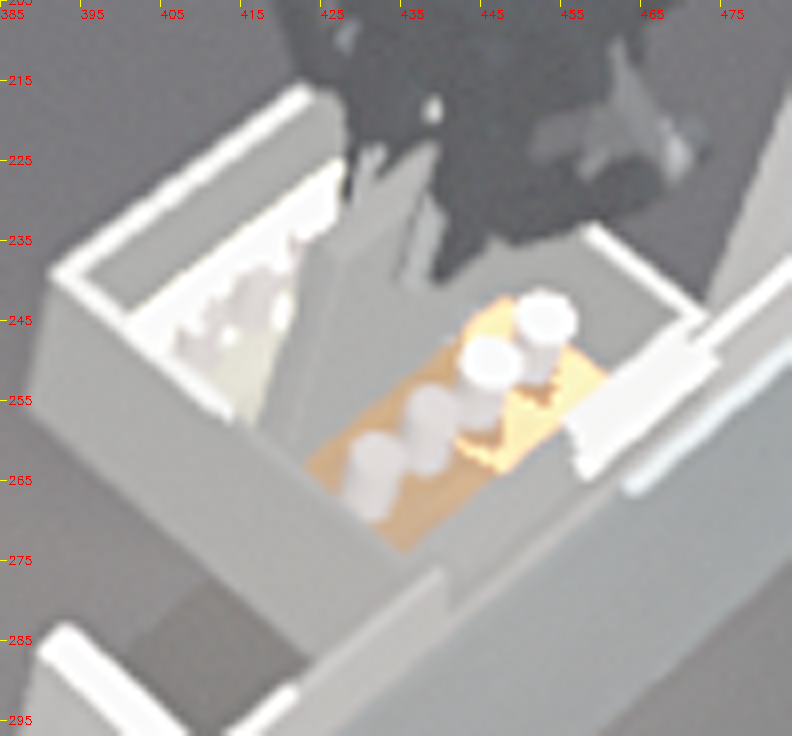

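```bash
python3 - <<'E'
from fitb import *; from station import ctrl; import fitb
S=ctrl.get_image('side'); o=st()
ls=[(-60,-60,60,392,239),(60,60,60,472.5,244.5),(71,50,60,474.5,249.5),(-60,-60,0,389.3,256.5)]
for z in(.112,.1145):
    L,u=A(ls)
    def f(p):
        W=pose(p,L);W[:,2]+=z;return(proj(W,S)-u).ravel()
    r=least_squares(f,[.56,-.26,-1.5]);print(r.x,r.fun.round(1),inpanel(r.x))
    fitb.PAN=[.5686,-.3270,-1.4922];print(inpanel(r.x), o['tool_pos'][:2]-r.x[:2]); fitb.PAN=[.5685,-.3284,-1.4933]
E
```

```text
t 15.25 pos [ 0.5577 -0.2684  0.156 ] jaw 94.81 zax [-0.009  0.    -1.   ] F [-1.95  1.64  1.36] T [ 0.06  0.14 -0.04] open 0.0114 q [-0.57  0.07  1.66 -0.    1.42 -2.22]
[ 0.55757807 -0.26591391 -1.48020926] [-0.3  0.6  0.9 -0.5  0.1  0.4 -0.7 -0.6] [-0.06314411 -0.00605155  0.75004398]
[-0.0617629  -0.0061917   0.68701862] [ 8.28400538e-05 -2.50023561e-03]
[ 0.55600991 -0.2669211  -1.48012   ] [-0.4  0.6  1.  -0.5  0.2  0.4 -0.8 -0.6] [-0.06226135 -0.00769299  0.75515832]
[-0.06088194 -0.00783411  0.69213296] [ 0.00165101 -0.00149305]
```

step_arm:
  moves:
    - [0,-0.004,-0.0003,0.0003,0]
    - [0,-0.006,-0.0005,0,0]
    - [0,-0.006,-0.0005,0,0]

```text
t: 15.62
tool_pos: [0.5423, -0.2699, 0.1559]
tool_rot: [0.133, -3.133, 0.0]
contact_force: [3.0, 0.8, -1.2]
opening: 0.0108
```

```bash
python3 -c "from h import *;st()"
```

```text
t 15.62 pos [ 0.5423 -0.2699  0.1559] jaw 94.87 zax [-0.005 -0.001 -1.   ] F [ 3.    0.84 -1.17] T [ 0.04 -0.46  0.05] open 0.0108 q [-0.58  0.04  1.69 -0.    1.41 -2.24]
```

step_arm:
  moves:
    - [0,-0.006,-0.0004,0,0]
    - [0,-0.006,-0.0005,0,0]
    - [0,-0.006,-0.0005,0,0]
    - [0,-0.006,-0.0005,0,0]

```text
t: 16.12
tool_pos: [0.5166, -0.2719, 0.1559]
tool_rot: [0.133, -3.134, 0.0]
contact_force: [1.5, 0.4, -1.4]
opening: 0.0111
```

```bash
python3 -c "from h import *;st()"
```

```text
t 16.12 pos [ 0.5166 -0.2719  0.1559] jaw 94.85 zax [-0.005 -0.    -1.   ] F [ 1.52  0.39 -1.4 ] T [ 0.04 -0.39  0.1 ] open 0.0111 q [-0.61 -0.01  1.75 -0.    1.41 -2.27]
```

step_arm:
  moves:
    - [0,-0.005,-0.0004,0,0]
    - [0,-0.005,-0.0004,0,0]
    - [0,-0.004,-0.0003,0,0]
    - [0,-0.002,-0.0002,0,0]
    - [0,0,0,0,0]

```text
t: 16.75
tool_pos: [0.4989, -0.2732, 0.1559]
tool_rot: [0.132, -3.134, -0.0]
contact_force: [1.1, -0.2, -1.1]
opening: 0.0109
```

```bash
python3 - <<'E'
from grid import *; from h import *; from station import ctrl
S=ctrl.get_image('side');T=ctrl.get_image('top'); st()
crop(S,355,225,99,92,8,'pics/s1.png')
E
```

```text
t 16.85 pos [ 0.499  -0.2733  0.1559] jaw 94.83 zax [-0.005 -0.    -1.   ] F [ 0.25  1.48 -0.59] T [ 0.08 -0.17 -0.  ] open 0.0112 q [-0.63 -0.05  1.78 -0.    1.41 -2.28]
```

View pics/s1.png

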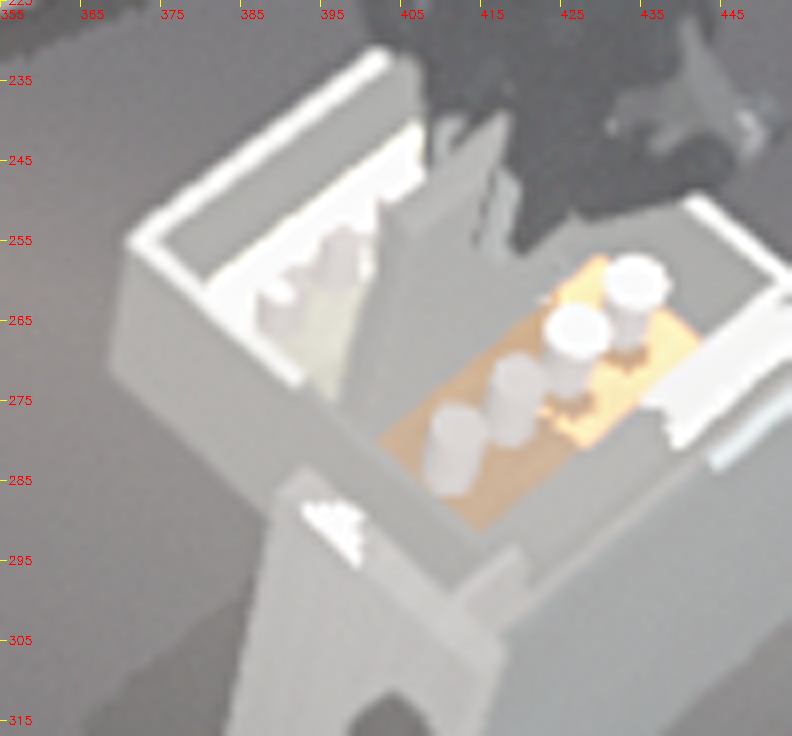

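step_arm:
  moves:
    - [0,-0.003,-0.0002,0,0]
    - [0,-0.003,-0.0002,0,0]
    - [0,-0.002,-0.0002,0,0]
    - [0,-0.001,-0.0001,0,0]

```text
t: 17.35
tool_pos: [0.4899, -0.2739, 0.1559]
tool_rot: [0.133, -3.134, -0.0]
contact_force: [1.7, -0.0, -1.5]
opening: 0.0114
```

step_arm:
  moves:
    - [0,-0.001,-0.0001,0,0]
    - [0,-0.001,-0.0001,0,0]

```text
t: 17.6
tool_pos: [0.4878, -0.2741, 0.1559]
tool_rot: [0.133, -3.135, -0.0]
contact_force: [1.3, 0.7, -0.9]
opening: 0.0114
```

step_arm:
  moves:
    - [0,-0.001,-0.0001,0,0]

```text
t: 17.73
tool_pos: [0.4868, -0.2741, 0.1559]
tool_rot: [0.133, -3.135, -0.0]
contact_force: [2.4, 0.8, -0.6]
opening: 0.011
```

```bash
python3 - <<'E'
from grid import *; from h import *; from station import ctrl
S=ctrl.get_image('side');T=ctrl.get_image('top'); st()
crop(S,345,235,80,80,9,'pics/s2.png'); crop(T,395,170,80,75,9,'pics/s3.png')
E
```

```text
t 17.82 pos [ 0.4866 -0.2742  0.1559] jaw 94.85 zax [-0.004  0.    -1.   ] F [ 0.17  0.94 -1.26] T [ 0.01 -0.36  0.09] open 0.0112 q [-0.64 -0.07  1.81 -0.    1.41 -2.3 ]
```

View pics/s2.png

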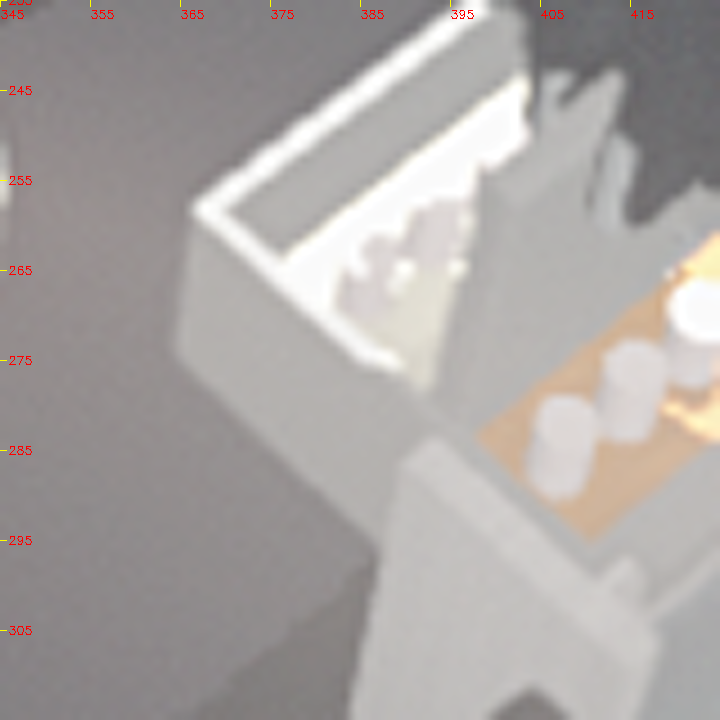

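View pics/s3.png

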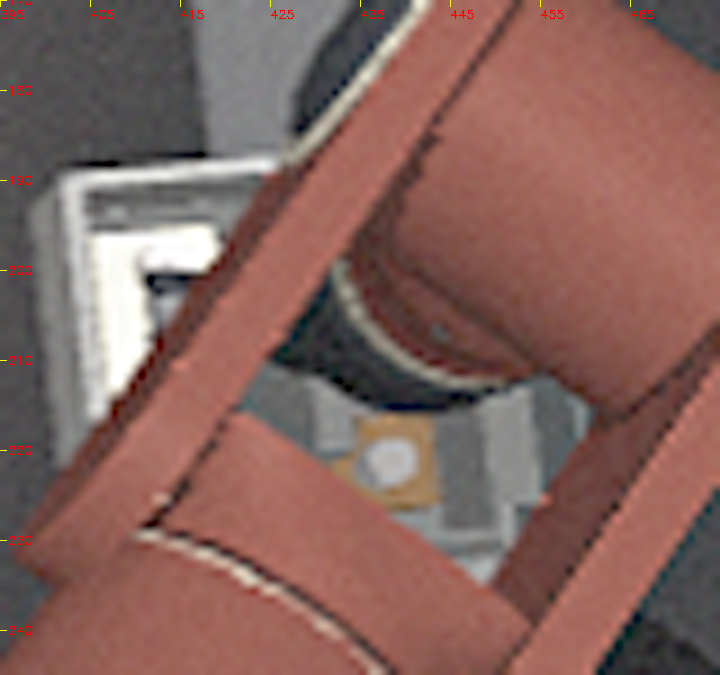

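step_arm:
  moves:
    - [0,-0.001,-0.0001,0,0]

```text
t: 17.95
tool_pos: [0.4857, -0.2742, 0.1559]
tool_rot: [0.133, -3.134, -0.0]
contact_force: [1.6, 0.6, -1.1]
opening: 0.0115
```

step_arm:
  moves:
    - [0,-0.001,-0.0001,0,0]

```text
t: 18.08
tool_pos: [0.4846, -0.2743, 0.1558]
tool_rot: [0.133, -3.135, -0.001]
contact_force: [2.2, 0.9, -1.3]
opening: 0.0114
```

step_arm:
  moves:
    - [0,-0.001,-0.0001,0,0]

```text
t: 18.2
tool_pos: [0.4836, -0.2744, 0.1559]
tool_rot: [0.133, -3.135, -0.001]
contact_force: [0.7, -0.3, -1.2]
opening: 0.011
```

step_arm:
  moves:
    - [0,-0.001,-0.0001,0,0]

```text
t: 18.32
tool_pos: [0.4826, -0.2745, 0.1558]
tool_rot: [0.133, -3.135, -0.001]
contact_force: [3.0, 0.7, -1.9]
opening: 0.0113
```

step_arm:
  moves:
    - [0,-0.001,-0.0001,0,0]

```text
t: 18.45
tool_pos: [0.4819, -0.2746, 0.156]
tool_rot: [0.133, -3.136, -0.001]
contact_force: [3.2, 0.8, -1.7]
opening: 0.0114
```

step_arm:
  moves:
    - [0,0,0,0,0]

```text
t: 18.58
tool_pos: [0.482, -0.2746, 0.1559]
tool_rot: [0.133, -3.136, -0.001]
contact_force: [1.5, 0.6, -1.9]
opening: 0.0113
```

step_arm:
  moves:
    - [0,-0.0007,-0.0001,0,0]

```text
t: 18.7
tool_pos: [0.4817, -0.2746, 0.1561]
tool_rot: [0.133, -3.137, -0.001]
contact_force: [4.7, 0.6, -1.1]
opening: 0.0112
```

```bash
python3 -c "from h import *;st()"
```

```text
t 18.7 pos [ 0.4817 -0.2746  0.1561] jaw 94.85 zax [-0.001  0.    -1.   ] F [ 4.73  0.64 -1.06] T [ 0.21 -0.96  0.06] open 0.0112 q [-0.65 -0.09  1.82 -0.    1.41 -2.31]
```

step_arm:
  moves:
    - [0,0,0,0,0]
    - [0,0,0,0,0]
    - [0.15,0,0,0,0]
    - [0.3,0,0,0,0]
    - [0.45,0,0,0,0]
    - [0.45,0,0,0,0]

```text
t: 19.45
tool_pos: [0.48, -0.275, 0.1562]
tool_rot: [0.132, -3.133, -0.0]
contact_force: [0.0, 0.1, 0.7]
opening: 0.038
```

```bash
python3 - <<'E'
from grid import *; from h import *; from station import ctrl
S=ctrl.get_image('side'); st()
crop(S,345,225,99,92,8,'pics/r1.png')
E
```

```text
t 19.5 pos [ 0.48   -0.275   0.1561] jaw 94.82 zax [-0.006 -0.    -1.   ] F [-0.18  0.85 -0.56] T [ 0.01  0.04 -0.02] open 0.0386 q [-0.65 -0.09  1.82 -0.    1.42 -2.31]
```

View pics/r1.png

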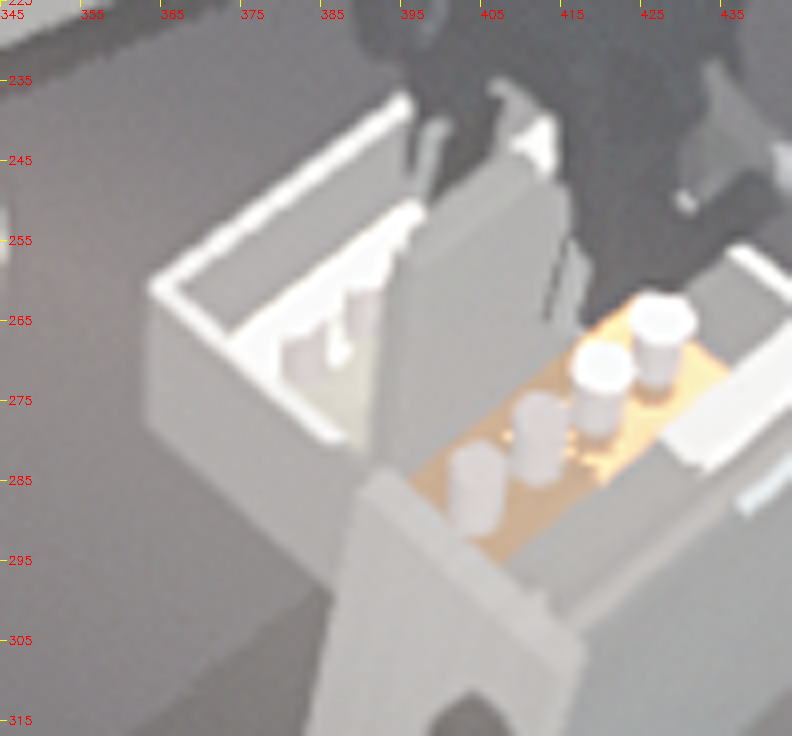

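step_arm:
  moves:
    - [0.6,0,0,0,0]
    - [0.6,0,0,0,0]
    - [0.6,0,0,0.006,0]
    - [0.6,0,0,0.012,0]
    - [0.6,0,0,0.02,0]
    - [0.6,0,0,0.025,0]
    - [0.6,0,0,0.03,0]
    - [0.6,0,0,0.03,0]
    - [0.6,0,0.03,0.03,0]
    - [0.6,0,0.05,0.01,0]
    - [0.6,0,0.05,0.01,0]
    - [0.6,0,0.05,0,0]
    - [0.6,0,0.05,0,0]
    - [0.6,0,0.05,0,0]
    - [0.6,0,0.04,0,0]
    - [0.6,0,0,0,0]

```text
t: 21.5
tool_pos: [0.4797, 0.0533, 0.3594]
tool_rot: [-0.128, 3.119, -0.014]
contact_force: [-0.1, -1.1, -0.7]
opening: 0.0513
```

```bash
python3 - <<'E'
from grid import *; from h import *; from station import ctrl
S=ctrl.get_image('side');T=ctrl.get_image('top'); st()
crop(S,350,225,98,90,8,'pics/r2.png'); crop(T,395,170,80,75,8,'pics/r3.png');cv2.imwrite('pics/r4.png',T['color'][:,:,::-1])
E
```

```text
t 21.6 pos [0.48   0.0513 0.359 ] jaw 94.5 zax [ 0.02  -0.009 -1.   ] F [ 0.04 -0.5  -0.04] T [ 0.04  0.   -0.02] open 0.0512 q [-0.04 -0.35  1.71 -0.01  1.76 -1.69]
```

View pics/r2.png

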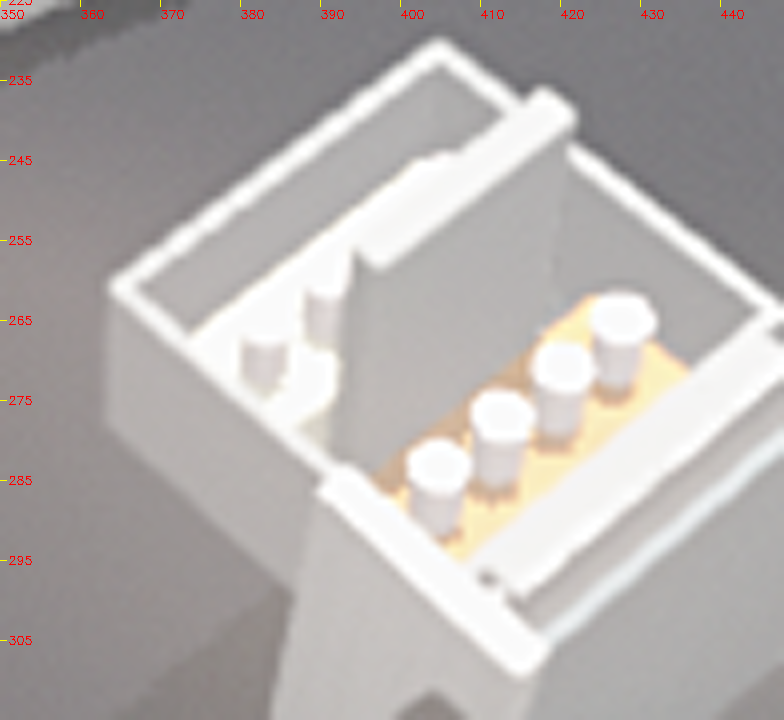

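View pics/r3.png

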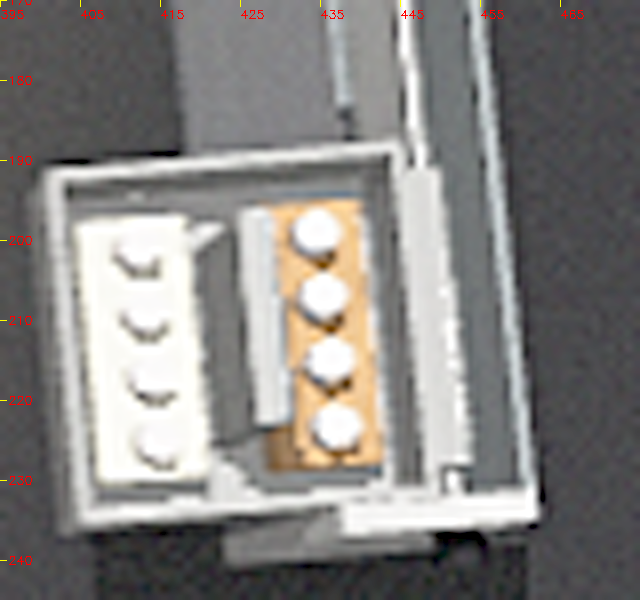

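View pics/r4.png

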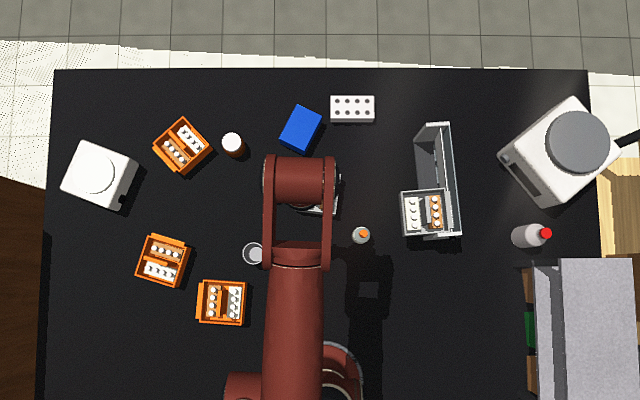

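```bash
python3 - <<'E'
from fitb import *; from station import ctrl
S=ctrl.get_image('side');T=ctrl.get_image('top')
lt=[(-60,60,60,401,191.8),(60,60,60,444.6,188.5),(-60,-60,60,404.5,235.2),(71,50,60,449.3,191.2),(6,35,110,428.6,196.3),(6,-35,110,431,222.5)]
ls=[(-60,-60,60,364.2,261),(-60,60,60,404.6,231),(60,60,60,447,263),(-60,-60,0,363.5,277.5),(-6,35,110,417.3,236.2),(6,35,110,421.5,239.5),(6,-35,110,397,258.3)]
def f(p,sel=(0,1)):
    o=[]
    for i,l,c in((0,lt,T),(1,ls,S)):
        if i not in sel: continue
        L,u=A(l); t=p[4]; W=np.c_[np.cos(t)*L[:,0]+np.sin(t)*L[:,2],L[:,1],-np.sin(t)*L[:,0]+np.cos(t)*L[:,2]]
        W=pose(p,W);W[:,2]+=p[3]; o.append((proj(W,c)-u).ravel())
    return np.hstack(o)
for sel in((0,1),(1,)):
    r=least_squares(f,[.48,-.275,-1.49,.115,-.05],kwargs=dict(sel=sel),loss='soft_l1'); print(r.x.round(4),r.fun.round(1).tolist(),inpanel(r.x))
for q in['plain_bin','bottle','beaker','jar','tipbox']:
    print(q,[([round(float(b)) for b in d['bbox']],round(d['p'],2)) for d in ctrl.spot_in(S,q)][:2])
E
```

```text
[ 0.4792 -0.2758 -1.5005  0.1108 -0.0876] [-1.0, -0.1, 0.2, -0.5, -0.3, 0.7, -0.0, 0.1, -0.4, -0.0, -0.1, 0.6, -0.9, -0.0, 0.3, -0.5, 1.5, 1.1, -0.4, 0.8, 0.4, -0.5, 0.7, -0.3, -0.0, 0.1] [-0.05935699 -0.08495369 -0.41253222]
[ 0.4918 -0.2651 -1.4929  0.0882 -0.0817] [-0.0, -0.2, -0.2, -0.2, 0.0, 0.5, 0.3, 0.1, -0.3, -0.1, -0.0, -0.1, 0.2, 0.0] [-0.06909387 -0.07158351  0.023952  ]
plain_bin [([315, 173, 377, 233], 0.68), ([362, 233, 451, 302], 0.62)]
bottle [([324, 240, 345, 275], 0.91)]
beaker [([234, 166, 261, 204], 0.92)]
jar [([324, 109, 341, 139], 0.93)]
tipbox [([361, 140, 415, 182], 0.7)]
```

```bash
python3 -c "
from station import ctrl
print(ctrl.finish_job())"
```

```text
the job is handed in; nothing more can be done
None
```

The grey lipped bin is hanging by its lip on the rail, resting against the upright nearer the robot. The gripper is clear, and the job is handed in at about 22 s; no verdict is reported.

- **Hanging:** I gripped the bin by its plate and lowered it onto the middle of the rail, about 10 mm from centre. I lowered the last few millimetres 1 mm at a time until contact, and the tool's force reading stayed under about 6 N on each axis.
- **Sliding:** I slid it about 76 mm along the rail to the upright, stopped at about 4.7 N of sideways force, then released and withdrew.
- **Final position:** Fitting both camera views puts the bin at x = -0.059, y = -0.085 and z = 0.111 m in the stand's frame. It droops 0.09 rad and is 0.4° off square. All of these are inside the limits.
- **Bystanders:** In the side picture, the plain bin, bottle, beaker, jar and tip box are where they started, within a few pixels.

Two checks disagreed:
- **Tool height:** The cameras showed the fingertips about 30 mm higher than the tool reading. I set heights from the pictures and by contact instead.
- **Side camera alone:** With the bin's height left free, this poorly conditioned fit gave y = -0.072 and z = 0.088, outside the y limit. I trusted the two-camera fit because it agrees with the contact felt and the distance travelled.

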